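# Read a smoke-stain filter with the reflectometer head

### The job

Take a reflectance reading of the stained filter: slide the loaded filter tray fully home into the reading stand and let go of it, then take the measuring head out of its leaning holster and stand it upright through the white ring of the stand's bridge onto the dark stain. Press gently until the sprung nose has gone in about halfway (not bottomed out) and finish like that, still holding the head upright and steady on the stain; keep the filter in its tray and leave the other things on the worktop where they are.

Things in the scene. Friction and masses are not known exactly. Their poses are not given: they have to be found in the camera images.
- reading_stand: dark low frame fixed to the worktop, without a floor, 154 mm wide (x), 164 deep (y). The tray slides in along the stand's +y on the worktop, between rails 130 mm apart whose lips reach over its edges, up to a stop face at y = +62. A bridge (56 mm in y, top 36 mm up) carries a white guide ring. Origin on the worktop under the ring's centre, z up; home = the tray's origin here, axes alike
- port (a point): centre of the white guide ring's upper rim, 41 mm above the worktop; ring outside 45 mm, bore 38 mm, open down to the tray
- stand_mouth (a point): middle of the open end between the rails, on the worktop, y = -63 mm in the stand's frame. Outside it the rails flare from 130 to 156 mm apart over 30 mm (tips at y = -92 mm); rails and flares 18 mm high, 13 mm clear under the lips
- tray: loose aluminium tray, about 0.2 kg: plate 124 x 124 x 8 mm with a round recess 113 mm wide, 5 mm deep; a neck 40 mm wide, 6 mm high leads from its -y edge to an upright black grip. Origin under the plate's centre, on the worktop; +y points from grip to leading edge (y = +62 mm), z up. It may be dragged along the worktop
- tray_grip (a point): middle of the tray's grip at the height to pinch it: y = -110 mm, z = 34 mm in the tray's frame. The grip is 36 mm wide (tray x), 12 mm thick (tray y), its top 44 mm above the worktop; 42 mm free between it and the plate
- filter: white filter disc 110 mm across, 4 mm thick, 40 g, loose in the tray's recess, with a round dark stain 31 mm across in the middle of its top. Origin under its centre; its top is 7 mm above the worktop when it lies in the tray
- stain_centre (a point): centre of the dark stain, on the top face of the filter
- holster: grey holder fixed to the worktop, base 96 x 76 x 10 mm, its tube leaning 0.35 rad (20 degrees) towards the holster's -x (roughly towards the robot). Origin on the worktop; centre of the tube's rim at x = +14, z = +75 mm. The lower 55 mm of the head are in the tube: draw it out along its own axis
- head: cordless measuring head, round, 143 mm long, about 0.17 kg. Origin at the nose's tip when fully out, z from nose to top. From the tip: sprung nose 23 mm across with orange band 0-20 mm, steel barrel 30 mm across 20-55, black flange 43 mm across 55-61 (sits on the holster's rim), white body 34 mm across with black rubber rings 61-131, blue cap to 143. Grip it at any angle round its axis
- head_grip (a point): point on the head's axis 98 mm above the nose's tip, a good height to grip (35 mm wide here)
- nose_tip (a point): middle of the end face of the sprung nose; it moves with the nose
- head_nose (a joint): how far the sprung nose is pushed into the head: 0 fully out, 0.012 m bottomed. The spring gives 1 N at 0, 3.4 N at 0.006 m (halfway), 5.8 N at 0.012 m; the head's own weight pushes it in 2 mm at most
- blank_filter: clean white filter disc without a stain, 110 x 110 x 4 mm, lying bare on the worktop at the back; not part of the job
- lab_timer: white timer 20 x 62 x 56 mm standing on the left; not part of the job
- amber_bottle: brown reagent bottle with black cap, 62 mm across, 118 mm tall; not part of the job
- red_sample_cup: clear sample cup with red lid, 62 mm across, 69 mm tall; not part of the job
- white_bottle: small white bottle, 38 mm across, 75 mm tall; not part of the job

How it is judged:
By the outcome, as a careful person would: the job done as asked, in the order asked, and still so for the second after the job is handed in, while the arm keeps its last pose, push and grip.
It also fails if it takes over 53 s, if anything falls off the work surface, if the arm or the gripper's body presses on something with over 40 N, if the wrist force passes 120 N, or if a joint passes its speed limit or range.

### The arm

A 7-joint arm with a two-finger parallel gripper is mounted at the origin on a cart in front of the work surface, level with it; the furniture and walls round the work are solid. World frame = base frame: x ahead of the robot, y to its left, z up, the work surface at z = 0. Lengths are in m, angles in rad, forces in N, time in s.
With the tool pointing down it reaches from about 0.425 to 0.875 m from the base axis. Payload 9.9 kg.
Tool frame: the origin (TCP) lies midway between the tips of the shut fingers; the grasp point (between the pads) lies 19 mm behind it (manip.grasp_offset is the distance from the TCP to the grasp point, in m); y points along the fingers, x is the direction in which the jaws open and shut, and the axes are right-handed (so a half turn about y gives the same grasp; the last joint's range is limited). The gripper opens to 85 mm and grips with 20 to 120 N. Pads are 22 mm wide; open, the fingers measure 114 mm over their backs; the gripper's body (76 mm by 85 mm) begins 54 mm behind the grasp point. The pads swing forward as they close: fully open they stand 13 mm farther back than shut.
Start: joints at [1.092, 0.576, 0.025, 1.437, -0.015, 1.129, -0.057], TCP at [0.26, -0.623, 0.231] pointing down, gripper open.
Joint ranges: [-2.76, 2.76], [-0.34, 2.15], [-1.52, 1.57], [0.19, 2.46], [-1.09, 4.23], [0.17, 1.99], [-2.82, 2.82]. Speed limits (rad/s): [2.22, 2.22, 3.01, 3.01, 3.14, 3.14, 3.14].

### API

Orientations are given as a 3x3 rotation matrix whose columns are the frame's x, y, z axes.
In Python, from cell import manip, cams, boxes_of, trace, landmark_of gives the robot as it stands. The module is installed in compiled form; this text tells all that it offers.
- The arm moves only by the tool carry_out, never from a script. Its argument "commands" is a list of rows, each an object with "travel": the shift along the tool's x, y, z in cm, a list of three; "turn": the turn, a rotation vector about the tool's x, y, z in rad, a list of three; "claw": the closure, from 0 (fully open) to 1 (shut). A call has 1 to 12 rows; each row shifts and turns the commanded pose from where the row before left it, along the tool's axes as they then stand; what a row does not reach is not made up. A row lasts 1/12 s, in which the tool goes at most 41.7 mm and 7.16 degrees, less where a joint would pass 70% of its speed; a pose out of reach is approached as far as the arm can. A call is refused whole if a number of a shift passes 4.17 or a number of a turn 0.125, either way. A call with a gripper value outside its range is refused whole. The fingers move at their own pace and stop on an object; "force" is the grip in N (left out, the last holds). Time passes only in rows, so rows that do not move let the fingers close. It gives the time, the measured TCP pose, the force and the opening at its end, in the units of the state.
- manip.state(): the state, without advancing time (a new reading comes with each control period).
- cams.get_image(name): name is "side" or "top"; returns the picture (400x640x3 uint8, red, green, blue); there is no depth.
- cams.camera_params(name): a dict with "vfov" (degrees; the focal length in pixels is half the picture's height over the tangent of half this angle, whatever the lens; pixels are square), "cx", "cy" (the principal point, pixels), "k1" (the pictures are not rectified: a ray, as slopes to the right and down, at radius r is drawn at 1 + k1 r^2 times it, then the intrinsics apply), "extrinsics" (4x4, takes a point from world to camera coordinates). Camera axes: x right, y up, looking along -z (the intrinsics and any distortion apply to the point x, -y, -z); pixel columns grow to the right and rows downward; lengths in m; the calibration is good to about 2 mm. A picture is of the moment at which its call begins. camera_params takes no time and is no camera call.
- manip.close_job(): hands the job in, once; it reports no verdict.
Trained networks look in the newest picture that a camera, given by its name, has taken for a name from the list of things; names that differ only in an ending like _2 or _b are one class to them, and where a whole thing is asked for, a point or a joint stands for the part that bears it (a point fixed in the world has none). Each returns a list of dicts, best first, with "confidence" (0 to 1); they miss things now and then, are a little off and sometimes report something else, mostly with a low value. They report only what shows in the picture. A call takes as long as a camera call.
- boxes_of(camera, name): "rect" ([left, top, right, bottom] in pixels, round what is visible of it).
- trace(camera, name): "region" (400x640 bool, what is visible of it) and "rect" ([left, top, right, bottom] in pixels, round what is visible of it).
- landmark_of(camera, name): "centre" ([column, row] in pixels: a listed point, or the origin of a listed thing).
The state is a dict: "t": time; "joint_pos": joint angles; "joint_velocities": joint speeds; "tau": joint torques, N m; "position": TCP position; "eef_rot": TCP orientation; "contact_force": force on the tool from outside, world axes, zero at the start; "ft_torque": the same for the moment, N m; "width": opening from 0.0 (shut) to 1.0 (fully open).
Only numpy, scipy, OpenCV 4.12 (cv2) and the standard library are available. Lean on these libraries where they do the work, as an engineer would, in place of code of your own. Each camera call takes 0.05 s, during which the arm holds its last target.

## Working session

There is one attempt and no reset: what is moved stays moved. The work goes in short steps, Python scripts to look and compute and a tool call to move; the robot and the scene stay as the last step left them, time stands still between calls to the robot, and variables do not carry over. Pictures are saved under pics/ and viewed, and the job is handed in when it is done.

Besides the shell and the picture viewer there is one more tool, called after "Call:" in YAML: its name, and indented under it one key for each argument. carry_out: Moves the arm, as the interface text tells. Its arguments: {"type":"object","properties":{"commands":{"type":"array","items":{"type":"object","properties":{"travel":{"type":"array","items":{"type":"number"}},"turn":{"type":"array","items":{"type":"number"}},"claw":{"type":"number"}}}},"force":{"type":"number"}},"required":["commands"]}

```bash
mkdir -p pics; ls; python3 - <<'E'
from cell import manip,cams
import cv2
s=manip.state()
for k in s: print(k,s[k])
for n in("side","top"):
    im=cams.get_image(n); cv2.imwrite(f"pics/{n}0.png",im[:,:,::-1]); print(n,cams.camera_params(n))
print(manip.grasp_offset)
E
```

```text
pics
t 0.0
joint_pos [ 1.09222664  0.57649953  0.02484562  1.43791533 -0.01501091  1.1290136
 -0.05652577]
joint_velocities [-1.47886940e-03 -1.73965903e-04 -2.14159167e-03 -9.37065342e-04
 -9.59428177e-04  3.64175852e-05  3.39086700e-03]
tau [-1.08770615e-03 -7.65788054e+01  2.25004077e+00 -2.85977894e+01
  1.53036002e-02  1.27749573e-02 -1.62333869e-06]
position [ 0.25943178 -0.6226535   0.23046202]
eef_rot [[ 3.84597117e-01 -7.04993207e-04  9.23084265e-01]
 [-9.23083061e-01  1.49322515e-03  3.84597756e-01]
 [-1.64951145e-03 -9.99998637e-01 -7.64771989e-05]]
contact_force [0.14190186 0.09550795 0.92150338]
ft_torque [ 0.03285548  0.00801191 -0.01757258]
width 0.9954902115329144
side {'vfov': 57.51034999535785, 'cx': 324.7103485426307, 'cy': 195.90705603132392, 'k1': 0.0036331029740385087, 'extrinsics': array([[-0.73849114, -0.67425495, -0.00333074,  0.43273978],
       [ 0.55931285, -0.61534237,  0.55544838, -0.33504973],
       [-0.37656337,  0.40833078,  0.83154435, -0.85579554],
       [ 0.        ,  0.        ,  0.        ,  1.        ]])}
top {'vfov': 42.319157065336434, 'cx': 321.06760794015776, 'cy': 189.78157049647942, 'k1': 0.008570466760242593, 'extrinsics': array([[ 0.27620266, -0.9610616 ,  0.00852598, -0.12965869],
       [ 0.74809966,  0.22055111,  0.62586269, -0.46371058],
       [-0.60337301, -0.16648666,  0.77988666, -1.55696854],
       [ 0.        ,  0.        ,  0.        ,  1.        ]])}
0.0187
```

View pics/side0.png

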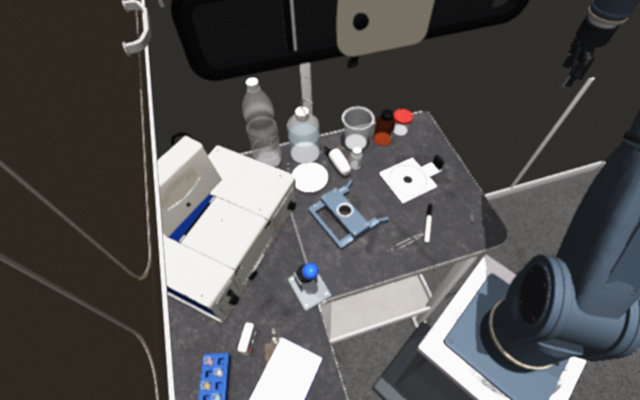

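View pics/top0.png

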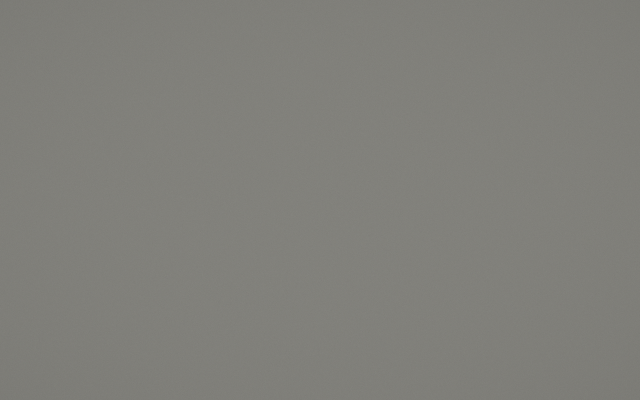

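```bash
cat > h.py <<'E'
import numpy as np, cv2
from cell import manip,cams,boxes_of,trace,landmark_of
def proj(cam,P):
    p=cams.camera_params(cam); f=200/np.tan(np.radians(p['vfov']/2))
    P=np.atleast_2d(P); c=(p['extrinsics']@np.c_[P,np.ones(len(P))].T).T
    x=c[:,0]/-c[:,2]; y=-c[:,1]/-c[:,2]; r2=x*x+y*y; k=1+p['k1']*r2
    return np.c_[p['cx']+f*x*k,p['cy']+f*y*k]
def ray(cam,uv):
    p=cams.camera_params(cam); f=200/np.tan(np.radians(p['vfov']/2))
    x=(uv[0]-p['cx'])/f; y=(uv[1]-p['cy'])/f
    xs,ys=x,y
    for _ in range(10):
        k=1+p['k1']*(xs*xs+ys*ys); xs,ys=x/k,y/k
    E=p['extrinsics']; R=E[:3,:3]; o=-R.T@E[:3,3]; d=R.T@np.array([xs,-ys,-1]); return o,d/np.linalg.norm(d)
def atz(cam,uv,z):
    o,d=ray(cam,uv); return o+d*(z-o[2])/d[2]
def tri(a,b,ca='side',cb='top'):
    o1,d1=ray(ca,a); o2,d2=ray(cb,b)
    A=np.c_[d1,-d2]; s=np.linalg.lstsq(A,o2-o1,rcond=None)[0]
    p,q=o1+s[0]*d1,o2+s[1]*d2
    return (p+q)/2,np.linalg.norm(p-q)
E
python3 - <<'E'
from h import *
np.set_printoptions(precision=4,suppress=True)
r={}
for n in ["port","stand_mouth","tray","tray_grip","stain_centre","filter","holster","head_grip","head","reading_stand","nose_tip"]:
    for c in ("side","top"):
        l=landmark_of(c,n)
        if l: r[n,c]=l[0]['centre']; print(n,c,np.round(l[0]['centre'],1),round(l[0]['confidence'],2),len(l))
    if (n,"side") in r and (n,"top") in r: print('   ',*tri(r[n,"side"],r[n,"top"]))
print(manip.state()['t'])
E
```

```text
port side [344.4 210.7] 0.95 1
tray side [410.5 182.3] 0.58 3
tray_grip side [438.5 158.7] 0.58 1
stain_centre side [406.8 178. ] 0.98 2
filter side [408.4 178.6] 0.75 1
holster side [307.4 288. ] 0.94 1
head_grip side [308.3 271.9] 0.63 1
head side [298.9 273.8] 0.84 1
reading_stand side [343.7 214.2] 0.97 1
nose_tip side [384.2 138.1] 0.33 1
1.2
```

The top picture is blank grey and no use at present. In the side picture the tray is around (410,182) with its grip at (438,160), the stand's ring is at (344,211), and the head is in its holster at (308,272). I'll work from the side camera with known heights.

```bash
python3 - <<'E'
from h import *
np.set_printoptions(precision=4,suppress=True)
for c in ("side","top"): print(c,ray(c,(320,200)))
im=cv2.imread('pics/side0.png')
cv2.imwrite('pics/c1.png',cv2.resize(im[130:255,290:460],None,fx=4.6,fy=4.6,interpolation=cv2.INTER_CUBIC))
cv2.imwrite('pics/c2.png',cv2.resize(im[250:315,270:345],None,fx=8,fy=8,interpolation=cv2.INTER_CUBIC))
print('port',atz('side',(344.4,210.7),.041)); print('stand',atz('side',(343.7,214.2),0))
print('tray',atz('side',(410.5,182.3),0),'grip',atz('side',(438.5,158.7),.034),'stain',atz('side',(406.8,178),.007))
print('holster',atz('side',(307.4,288),0),'headgrip',atz('side',(308.3,271.9),.115))
E
```

```text
side (array([0.1847, 0.4351, 0.8992]), array([ 0.3798, -0.3926, -0.8376]))
top (array([-0.5567, -0.2816,  1.5056]), array([ 0.5879,  0.1641, -0.7921]))
port [0.5001 0.0134 0.041 ]
stand [0.509  0.0035 0.    ]
tray [ 0.4325 -0.2186  0.    ] grip [ 0.4113 -0.3249  0.034 ] stain [ 0.4482 -0.2193  0.007 ]
holster [0.4349 0.2307 0.    ] headgrip [0.4275 0.2283 0.115 ]
```

View pics/c1.png

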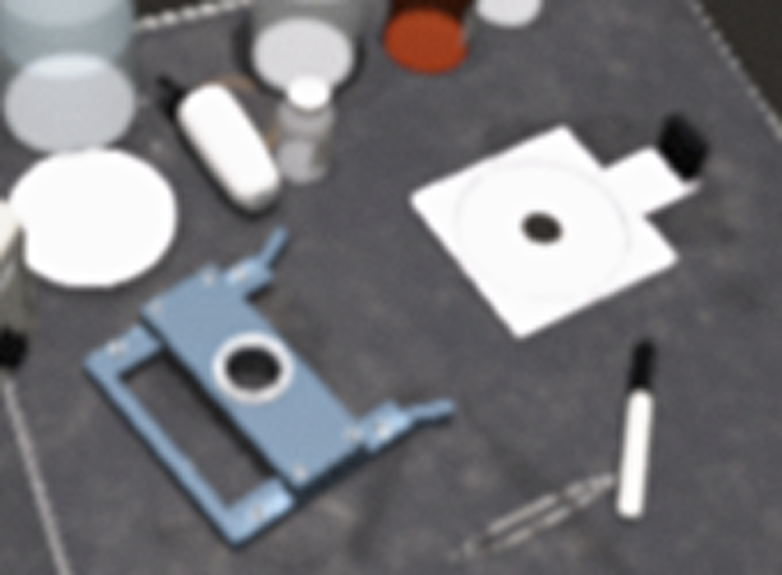

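View pics/c2.png

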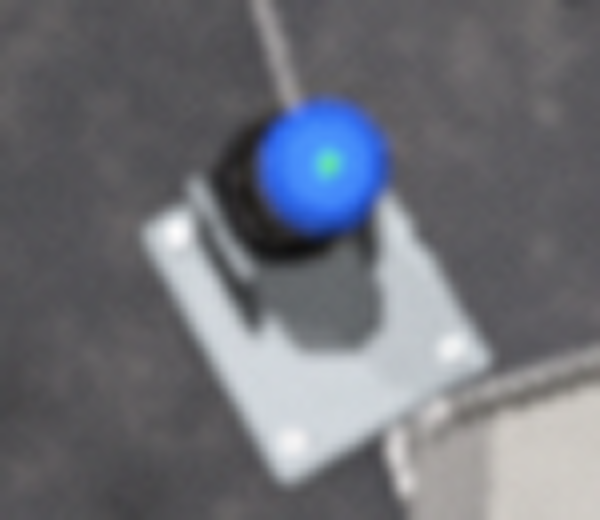

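```bash
cat >> h.py <<'E'
from scipy.optimize import least_squares
def crop(im,x0,y0,x1,y1,f,name):
    o=cv2.resize(im[y0:y1,x0:x1],None,fx=f,fy=f,interpolation=cv2.INTER_CUBIC)
    cv2.imwrite(name,o)
def fit2(M,uv,x0,cam='side'):
    M=np.array(M,float);uv=np.array(uv,float)
    def T(p,M=M):
        c,s=np.cos(p[2]),np.sin(p[2]); return np.c_[p[0]+c*M[:,0]-s*M[:,1],p[1]+s*M[:,0]+c*M[:,1],M[:,2]]
    r=least_squares(lambda p:(proj(cam,T(p))-uv).ravel(),x0,loss='soft_l1')
    return r.x,proj(cam,T(r.x))-uv
def place(p,M):
    M=np.atleast_2d(np.array(M,float)); c,s=np.cos(p[2]),np.sin(p[2]); return np.c_[p[0]+c*M[:,0]-s*M[:,1],p[1]+s*M[:,0]+c*M[:,1],M[:,2]]
E
python3 - <<'E'
from h import *
np.set_printoptions(precision=4,suppress=True)
c=lambda u,v:(290+(u+.5)/4.6-.5,130+(v+.5)/4.6-.5)
W=lambda L:[c(*p) for p in L]
# tray: +y toward lower-left-ish (from grip to lead edge)
tm=[[-.062,.062,.008],[-.062,-.062,.008],[.062,-.062,.008],[.062,.062,.008],[0,0,.007]]
tu=W([(520,338),(678,258),(567,127),(412,197),(541,229)])
for m in (tm,):
  for sgn in (1,-1):
    M=np.array(m); M[:,0]*=sgn
    p,r=fit2(M,tu,[.44,-.22,1.2]); print(sgn,p,np.abs(r).max(),r.tolist())
sm=[[-.077,.072,.0],[.077,.072,.018],[0,0,.041]]
su=W([(235,545),(85,358),(253,367)])
for sgn in (1,-1):
    M=np.array(sm); M[:,0]*=sgn
    p,r=fit2(M,su,[.5,.01,1.2]); print(sgn,p,np.abs(r).max(),r.tolist())
E
```

```text
1 [ 0.4434 -0.2169 -0.3392] 0.6430399412068937 [[-0.02624984391866292, -0.6430399412068937], [-0.11020661831895495, 0.2106136711740021], [-0.46077367125178625, 0.46789364244236253], [0.138627222737, 0.07917494362058619], [0.44330105539808073, -0.07271536322420502]]
-1 [ 0.4439 -0.2163  1.2647] 58.120848353272095 [[0.7069166519312944, -0.37375581081701625], [-58.120848353272095, -12.419860408395579], [-1.6194659706919765, 0.3099829356034718], [57.57011015514206, 12.74823862465908], [0.1925365461150932, -0.03537514037105893]]
1 [ 0.5039  0.0074 -0.1949] 1.4538541050656306 [[0.09215848588530662, 1.4538541050656306], [-0.2601932551553432, -0.29916145433503516], [0.15171360550749569, -0.8420015650337405]]
-1 [0.5221 0.0244 1.678 ] 63.759227111422206 [[0.02092489803050057, 1.5275713251406273], [63.759227111422206, -0.4325656280389296], [-8.850937083997849, -0.7473827329161793]]
```

```bash
cat > ov.py <<'E'
from h import *
def poly(im,P,f,x0,y0,col,close=True):
    q=((proj('side',P)-[x0,y0]+.5)*f).astype(np.int32)
    cv2.polylines(im,[q.reshape(-1,1,2)],close,col,1,cv2.LINE_AA)
def circ(r,z,cx=0,cy=0):
    a=np.linspace(0,2*np.pi,40); return np.c_[cx+r*np.cos(a),cy+r*np.sin(a),np.full(40,z)]
def rect(x0,x1,y0,y1,z): return np.array([[x0,y0,z],[x1,y0,z],[x1,y1,z],[x0,y1,z]])
def stand(im,p,f,x0,y0):
    for z in(0,.018): poly(im,place(p,rect(-.077,.077,-.063,.072,z)),f,x0,y0,(0,255,255))
    poly(im,place(p,rect(-.077,.077,-.028,.028,.036)),f,x0,y0,(0,255,0))
    poly(im,place(p,circ(.0225,.041)),f,x0,y0,(0,0,255)); poly(im,place(p,circ(.019,.041)),f,x0,y0,(0,0,255))
    poly(im,place(p,rect(-.078,.078,-.092,-.063,.018)),f,x0,y0,(255,0,255))
def tray(im,p,f,x0,y0):
    poly(im,place(p,rect(-.062,.062,-.062,.062,.008)),f,x0,y0,(0,0,255))
    poly(im,place(p,circ(.0155,.007)),f,x0,y0,(0,0,255))
    poly(im,place(p,rect(-.018,.018,-.116,-.104,.044)),f,x0,y0,(0,255,0))
    poly(im,place(p,rect(-.018,.018,-.116,-.104,0)),f,x0,y0,(0,255,255))
E
python3 - <<'E'
from ov import *
im=cv2.imread('pics/side0.png')
x0,y0,f=295,160,7
o=cv2.resize(im[y0:250,x0:395],None,fx=f,fy=f,interpolation=cv2.INTER_CUBIC)
cv2.imwrite('pics/s_raw.png',o)
o=o.copy();stand(o,[.5039,.0074,-.1949],f,x0,y0); cv2.imwrite('pics/s_ov.png',o)
x0,y0=375,145
o=cv2.resize(im[y0:215,x0:455],None,fx=f,fy=f,interpolation=cv2.INTER_CUBIC)
tray(o,[.4434,-.2169,-.3392],f,x0,y0); cv2.imwrite('pics/t_ov.png',o)
E
```

```text
(no output)
```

View pics/s_ov.png

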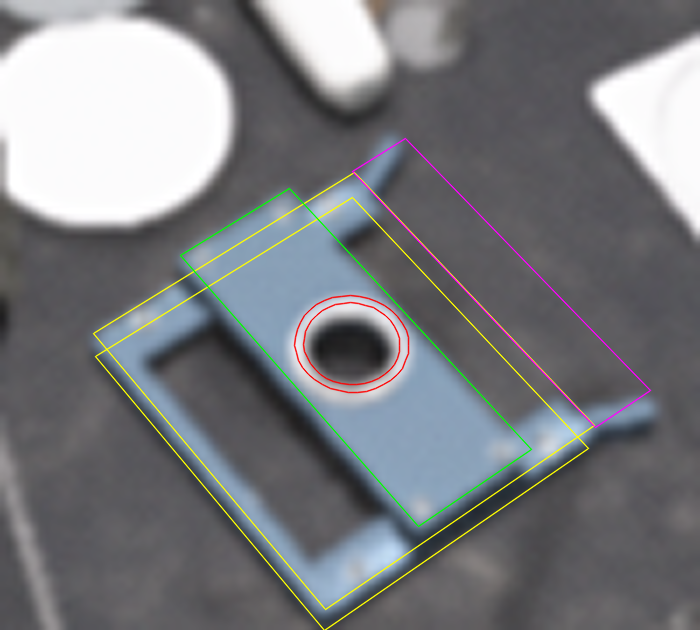

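View pics/t_ov.png

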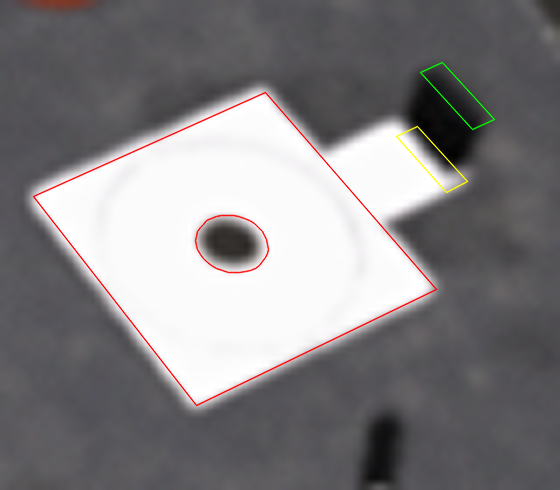

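View pics/s_raw.png

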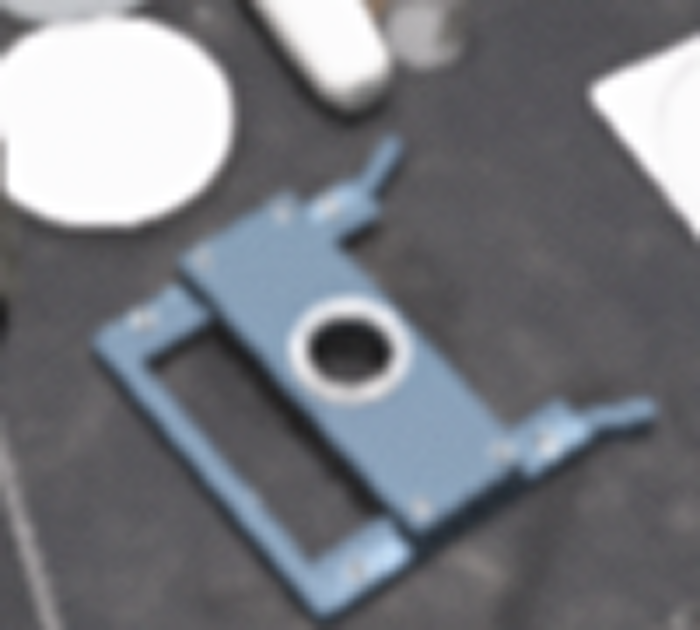

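```bash
python3 - <<'E'
from ov import *
np.set_printoptions(precision=4,suppress=True)
c=lambda L:[(295+(u+.5)/7-.5,160+(v+.5)/7-.5) for u,v in L]
M=[[.0,.0,.041],[-.077,.028,.036],[-.077,-.028,.036],[.077,.028,.036],[.077,-.028,.036],[-.077,.072,.018],[.077,.072,.018],[.078,-.092,.018],[-.078,-.092,.018]]
M=np.array(M)
u=c([(349,350),(183,258),(292,192),(418,527),(526,452),(96,338),(322,612),(657,403),(398,137)])
p,r=fit2(M,u,[.504,.007,-.195]); print(p);print(r*7)
im=cv2.imread('pics/side0.png');x0,y0,f=295,160,7
o=cv2.resize(im[y0:250,x0:395],None,fx=f,fy=f,interpolation=cv2.INTER_CUBIC)
stand(o,p,f,x0,y0); cv2.imwrite('pics/s_ov2.png',o)
# tray refine by circle edges: threshold white
g=im[145:215,375:455].min(axis=2); 
_,L=cv2.threshold(g,150,255,0); cs,_=cv2.findContours(L,cv2.RETR_EXTERNAL,cv2.CHAIN_APPROX_NONE)
k=max(cs,key=cv2.contourArea); print(cv2.contourArea(k), cv2.approxPolyDP(k,2,True).reshape(-1,2)+[375,145])
h=(g<120).astype(np.uint8)[25:45,22:45]; m=cv2.moments(h,True); print('stain',m['m10']/m['m00']+397,m['m01']/m['m00']+170)
print(manip.state()['t'])
E
```

```text
[ 0.5025  0.0062 -1.6005]
[[   6.908    -6.9798]
 [ -14.1473  170.4206]
 [ -18.4299  325.2691]
 [  12.7119 -331.7738]
 [   8.7563 -178.1067]
 [  -4.3392   46.6276]
 [  28.1317 -451.2164]
 [  -2.661   -13.2872]
 [  -3.3858  509.3698]]
1560.0 [[440 170]
 [431 162]
 [420 166]
 [410 158]
 [379 173]
 [401 202]
 [405 202]
 [434 188]
 [436 184]
 [430 176]]
stain 407.34285714285716 179.17142857142858
1.2
```

View pics/s_ov2.png

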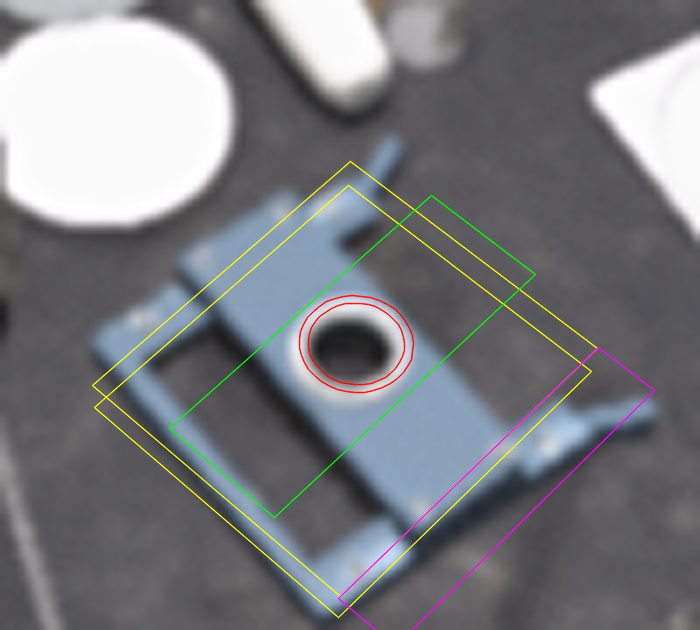

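```bash
python3 - <<'E'
from ov import *
np.set_printoptions(precision=4,suppress=True)
c=lambda L:[(295+(u+.5)/7-.5,160+(v+.5)/7-.5) for u,v in L]
M=np.array([[.0,.0,.041],[-.077,.028,.036],[-.077,-.028,.036],[.077,.028,.036],[.077,-.028,.036],[-.077,.072,.018],[.077,.072,.018],[.078,-.092,.018],[-.078,-.092,.018]])
M[:,0]*=-1
u=c([(349,350),(183,258),(292,192),(418,527),(526,452),(96,338),(322,612),(657,403),(398,137)])
p,r=fit2(M,u,[.504,.007,-.195]); print(p);print(r*7)
q=[.4434,-.2169,-.3392]
g=place(q,[[0,-.11,.034]])[0]; print('grip',g)
R=manip.state()['eef_rot']; P=manip.state()['position']
gp=P+.0187*-R[:,1]; print('grasp',gp)
for t in (-.11,): print('home grip',place(p,[[0,-.11,.034]]),'pre',place(p,[[0,-.165-.11,.034]]))
E
```

```text
[ 0.5027  0.0088 -0.2011]
[[ 2.4039 -3.0759]
 [-2.8018 -0.1596]
 [-1.8557 -0.7205]
 [-0.902   3.5165]
 [ 4.4213  2.2384]
 [-3.056  -2.4498]
 [ 1.4243  1.6134]
 [-6.7566 -7.5539]
 [ 9.1843  4.6903]]
grip [ 0.4068 -0.3206  0.034 ]
grasp [ 0.2596 -0.6231  0.25  ]
home grip [[ 0.4807 -0.099   0.034 ]] pre [[ 0.4477 -0.2606  0.034 ]]
```

Call:
carry_out:
  commands:
    - {"turn":[0,0.122,0],"claw":0.35}
    - {"turn":[0,0.122,0],"claw":0.35}
    - {"turn":[0,0.122,0],"claw":0.35}
    - {"turn":[0,0.122,0],"claw":0.35}
    - {"turn":[0,0.122,0],"claw":0.35}
    - {"turn":[0,0.122,0],"claw":0.35}
    - {"travel":[-3.3,1.2,0.38],"claw":0.35}
    - {"travel":[-3.3,1.2,0.38],"claw":0.35}
    - {"travel":[-3.3,1.2,0.38],"claw":0.35}
    - {"travel":[-3.3,1.2,0.38],"claw":0.35}
    - {"travel":[-3.3,1.2,0.38],"claw":0.35}
  force: 40

```text
$.commands[0]: bad value
```

Call:
carry_out:
  commands:
    - {"travel":[-3.3,1.2,0.38]}
    - {"travel":[-3.3,1.2,0.38]}
    - {"travel":[-3.3,1.2,0.38]}
    - {"travel":[-3.3,1.2,0.38]}
    - {"travel":[-3.3,1.2,0.38]}
    - {"travel":[0,0,0]}
    - {"travel":[0,0,0]}

```text
$.commands[0]: bad value
```

```bash
cat >> h.py <<'E'
np.set_printoptions(precision=4,suppress=True)
def rel(target,yaw=None):
    "grasp point target world -> tool-frame cm"
    s=manip.state();R=s['eef_rot'];g=s['position']-.0187*R[:,1]
    print('t',s['t'],'grasp',g,'x-angle',np.degrees(np.arctan2(R[1,0],R[0,0])),'w',s['width'],'F',s['contact_force'])
    print('tilt y',R[:,1],'rel cm',R.T@(np.array(target)-g)*100)
def snap(cam,name,box=None,f=4):
    im=cams.get_image(cam)[:,:,::-1]
    if box: im=im[box[1]:box[3],box[0]:box[2]]; im=cv2.resize(im,None,fx=f,fy=f,interpolation=cv2.INTER_CUBIC)
    cv2.imwrite(name,im)
E
python3 - <<'E'
from h import *
rel([.4068,-.3206,.034]); snap('side','pics/a1.png',(370,90,490,230),5); snap('top','pics/a1t.png')
print(manip.state()['joint_pos'])
E
```

```text
t 1.2 grasp [ 0.2596 -0.6231  0.25  ] x-angle -67.38312618694572 w 0.9957775446327753 F [-0.3508  0.4631 -0.1532]
tilt y [ 0.  0. -1.] rel cm [-22.2625  21.5993  25.2202]
[ 1.0922  0.5757  0.0249  1.4371 -0.015   1.129  -0.0565]
```

View pics/a1.png

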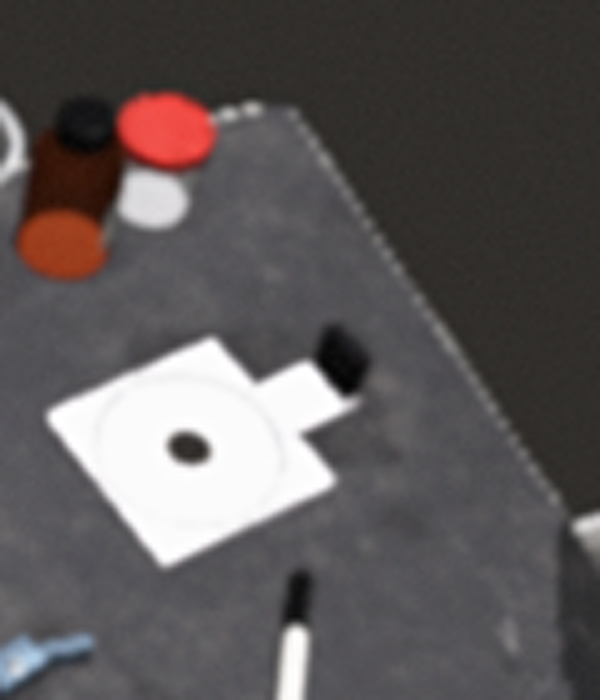

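View pics/a1t.png

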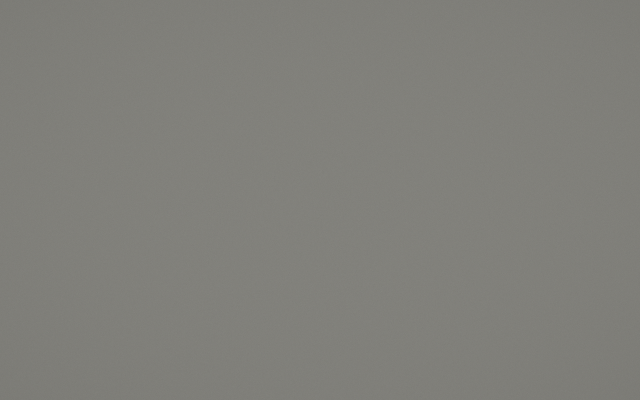

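The call was refused because every row needs all its keys. The scene is unchanged, with the grip still at crop (343,360), and the top view is still blank.

Call:
carry_out:
  commands:
    - {"travel":[0,0,0],"turn":[0,0.122,0],"claw":0.35}
    - {"travel":[0,0,0],"turn":[0,0.122,0],"claw":0.35}
    - {"travel":[0,0,0],"turn":[0,0.122,0],"claw":0.35}
    - {"travel":[0,0,0],"turn":[0,0.122,0],"claw":0.35}
    - {"travel":[0,0,0],"turn":[0,0.122,0],"claw":0.35}
    - {"travel":[0,0,0],"turn":[0,0.122,0],"claw":0.35}
    - {"travel":[-3.3,1.2,0.38],"turn":[0,0,0],"claw":0.35}
    - {"travel":[-3.3,1.2,0.38],"turn":[0,0,0],"claw":0.35}
    - {"travel":[-3.3,1.2,0.38],"turn":[0,0,0],"claw":0.35}
    - {"travel":[-3.3,1.2,0.38],"turn":[0,0,0],"claw":0.35}
    - {"travel":[-3.3,1.2,0.38],"turn":[0,0,0],"claw":0.35}
  force: 40

```text
t: 2.22
position: [0.3326, -0.4722, 0.171]
eef_rot: [[-0.331, 0.0, 0.944], [-0.944, -0.0, -0.331], [0.0, -1.0, 0.0]]
contact_force: [1.0, 0.6, 0.4]
width: 0.65
```

Call:
carry_out:
  commands:
    - {"travel":[-3.3,1.2,0.38],"turn":[0,0,0],"claw":0.35}
    - {"travel":[-3.3,1.2,0.38],"turn":[0,0,0],"claw":0.35}
    - {"travel":[-3.3,1.2,0.38],"turn":[0,0,0],"claw":0.35}
    - {"travel":[-3.3,1.2,0.38],"turn":[0,0,0],"claw":0.35}
    - {"travel":[-3.3,1.2,0.38],"turn":[0,0,0],"claw":0.35}
    - {"travel":[0,0,0],"turn":[0,0,0],"claw":0.35}
    - {"travel":[0,0,0],"turn":[0,0,0],"claw":0.35}

```text
t: 2.8
position: [0.4057, -0.322, 0.1108]
eef_rot: [[-0.327, -0.001, 0.945], [-0.945, 0.001, -0.327], [-0.001, -1.0, -0.001]]
contact_force: [-0.4, -0.9, 1.2]
width: 0.649
```

```bash
python3 - <<'E'
from h import *
rel([.4068,-.3206,.034]); snap('side','pics/a2.png',(370,90,490,230),5)
s=manip.state();print(s['joint_pos']);print(proj('side',[s['position'],s['position']-.0187*s['eef_rot'][:,1]]))
E
```

```text
t 2.8 grasp [ 0.4057 -0.3221  0.1295] x-angle -109.07016034990232 w 0.6489094559936469 F [-0.4133 -0.9273  1.1977]
tilt y [-0.0007  0.0014 -1.    ] rel cm [-0.1629  9.5495  0.0673]
[ 0.4533  0.5046  0.1908  1.9989 -0.1516  0.6513 -1.1646]
[[447.0583 142.784 ]
 [448.8813 138.3141]]
```

View pics/a2.png

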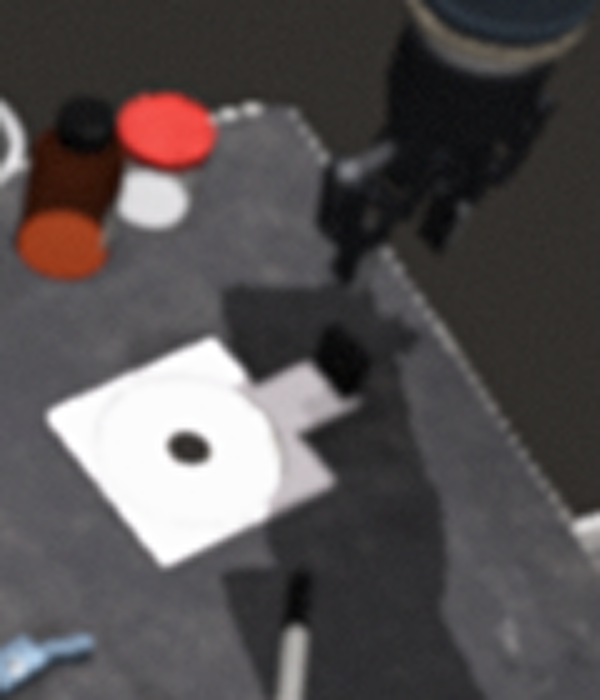

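The open fingers straddle the grip: the fingertips are at crop (345,270) and (440,240), and the grip is at (343,360). I'll descend and close.

Call:
carry_out:
  commands:
    - {"travel":[-0.16,3,0.07],"turn":[0,0.006,0],"claw":0.35}
    - {"travel":[0,3,0],"turn":[0,0,0],"claw":0.35}
    - {"travel":[0,2.5,0],"turn":[0,0,0],"claw":0.35}
    - {"travel":[0,1,0],"turn":[0,0,0],"claw":0.35}
    - {"travel":[0,0,0],"turn":[0,0,0],"claw":0.35}
    - {"travel":[0,0,0],"turn":[0,0,0],"claw":0.6}
    - {"travel":[0,0,0],"turn":[0,0,0],"claw":0.8}
    - {"travel":[0,0,0],"turn":[0,0,0],"claw":1}
    - {"travel":[0,0,0],"turn":[0,0,0],"claw":1}
    - {"travel":[0,0,0],"turn":[0,0,0],"claw":1}
    - {"travel":[0,0,0],"turn":[0,0,0],"claw":1}
  force: 40

```text
t: 3.77
position: [0.4066, -0.3233, 0.0177]
eef_rot: [[-0.336, 0.002, 0.942], [-0.942, -0.001, -0.336], [0.0, -1.0, 0.002]]
contact_force: [0.0, 0.9, 6.6]
width: 0.135
```

```bash
python3 - <<'E'
from h import *
S=[.5027,.0088,-.2011]
for y in (-.165,-.06,0): print(y); rel(place(S,[[0,y-.11,.034]])[0])
snap('side','pics/a3.png',(370,90,490,230),5)
E
```

```text
-0.165
t 3.7667 grasp [ 0.4066 -0.3233  0.0364] x-angle -109.64384598792317 w 0.13529075349455572 F [0.0303 0.9098 6.6116]
tilt y [ 0.002  -0.0012 -1.    ] rel cm [-7.285   0.2457  1.7734]
-0.06
t 3.7667 grasp [ 0.4066 -0.3233  0.0364] x-angle -109.64384598792317 w 0.13529075349455572 F [0.0303 0.9098 6.6116]
tilt y [ 0.002  -0.0012 -1.    ] rel cm [-17.6797   0.2379   0.2901]
0
t 3.7667 grasp [ 0.4066 -0.3233  0.0364] x-angle -109.64384598792317 w 0.13529075349455572 F [0.0303 0.9098 6.6116]
tilt y [ 0.002  -0.0012 -1.    ] rel cm [-23.6195   0.2335  -0.5576]
```

View pics/a3.png

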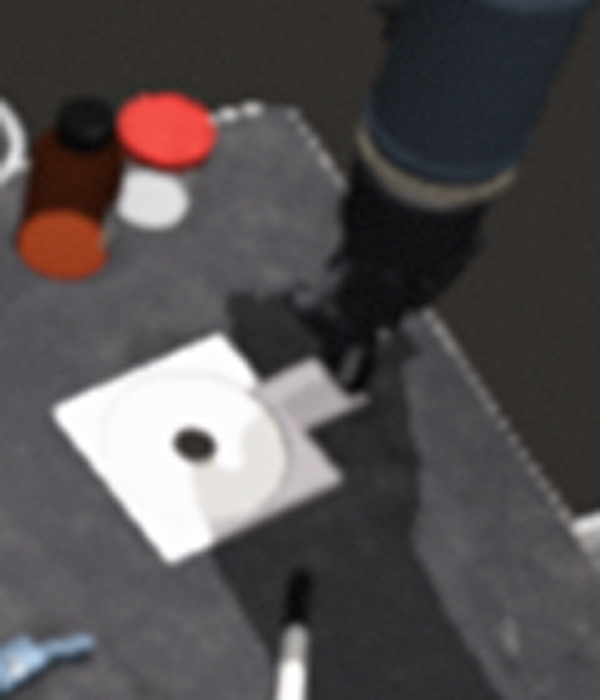

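The grip is held at 11.5 mm width, and the tray was drawn back about 3 mm. Next I'll align it in front of the mouth.

Call:
carry_out:
  commands:
    - {"travel":[-1.0,-0.1,0.25],"turn":[0,0,0],"claw":1}
    - {"travel":[-1.5,-0.1,0.35],"turn":[0,-0.035,0],"claw":1}
    - {"travel":[-1.5,0,0.3],"turn":[0,-0.035,0],"claw":1}
    - {"travel":[-1.5,0,0.25],"turn":[0,-0.036,0],"claw":1}
    - {"travel":[-1.3,0,0.2],"turn":[0,-0.036,0],"claw":1}
    - {"travel":[0,0,0],"turn":[0,0,0],"claw":1}
    - {"travel":[0,0,0],"turn":[0,0,0],"claw":1}

```text
t: 4.4
position: [0.4393, -0.2613, 0.0185]
eef_rot: [[-0.198, 0.0, 0.98], [-0.98, 0.0, -0.198], [-0.0, -1.0, 0.0]]
contact_force: [0.0, -0.3, -2.0]
width: 0.128
```

```bash
python3 - <<'E'
from ov import *
S=[.5027,.0088,-.2011]
for y in (-.165,-.06,0): print(y); rel(place(S,[[0,y-.11,.034]])[0])
im=cams.get_image('side')[:,:,::-1]
x0,y0,f=300,130,5
o=np.ascontiguousarray(cv2.resize(im[y0:250,x0:460],None,fx=f,fy=f,interpolation=cv2.INTER_CUBIC))
s=manip.state();R=s['eef_rot'];a=np.arctan2(-R[1,0],-R[0,0]);th=a-np.pi/2
g=s['position']; p=[g[0]+.11*np.cos(a),g[1]+.11*np.sin(a),th]; print(p)
tray(o,p,f,x0,y0); stand(o,S,f,x0,y0); cv2.imwrite('pics/a4.png',o)
E
```

```text
-0.165
t 4.4 grasp [ 0.4392 -0.2613  0.0372] x-angle -101.4384198539094 w 0.12811616174681706 F [ 0.0359 -0.2807 -1.984 ]
tilt y [ 0.0003  0.     -1.    ] rel cm [-0.2291  0.3249  0.8231]
-0.06
t 4.4 grasp [ 0.4392 -0.2613  0.0372] x-angle -101.4384198539094 w 0.12811616174681706 F [ 0.0359 -0.2807 -1.984 ]
tilt y [ 0.0003  0.     -1.    ] rel cm [-10.7291   0.326    0.8384]
0
t 4.4 grasp [ 0.4392 -0.2613  0.0372] x-angle -101.4384198539094 w 0.12811616174681706 F [ 0.0359 -0.2807 -1.984 ]
tilt y [ 0.0003  0.     -1.    ] rel cm [-16.7291   0.3266   0.8472]
[np.float64(0.460807750324696), np.float64(-0.15438354832246665), np.float64(-0.20134776667184373)]
```

View pics/a4.png

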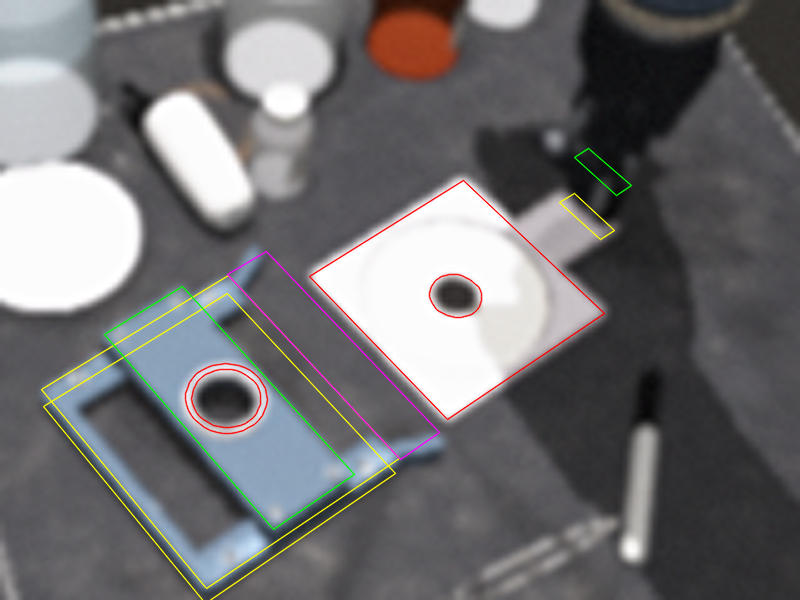

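The kinematic overlay agrees with the image. The tray is lifted by under 1 mm (Fz is about -2 N), so I'll lower 1 mm, shift sideways 8 mm and slide in.

Call:
carry_out:
  commands:
    - {"travel":[0,0.1,0.4],"turn":[0,0,0],"claw":1}
    - {"travel":[0,0,0.43],"turn":[0,0,0],"claw":1}
    - {"travel":[-1.5,0,0],"turn":[0,0,0],"claw":1}
    - {"travel":[-1.5,0,0],"turn":[0,0,0],"claw":1}
    - {"travel":[-1.5,0,0],"turn":[0,0,0],"claw":1}
    - {"travel":[-1.5,0,0],"turn":[0,0,0],"claw":1}
    - {"travel":[-1.5,0,0],"turn":[0,0,0],"claw":1}
    - {"travel":[-1.5,0,0],"turn":[0,0,0],"claw":1}
    - {"travel":[-1,0,0],"turn":[0,0,0],"claw":1}
    - {"travel":[0,0,0],"turn":[0,0,0],"claw":1}
    - {"travel":[0,0,0],"turn":[0,0,0],"claw":1}

```text
t: 5.37
position: [0.4679, -0.1651, 0.0177]
eef_rot: [[-0.199, 0.001, 0.98], [-0.98, 0.001, -0.199], [-0.001, -1.0, 0.001]]
contact_force: [1.6, 3.9, 6.3]
width: 0.134
```

```bash
python3 - <<'E'
from ov import *
S=[.5027,.0088,-.2011]
for y in (0,): print(y); rel(place(S,[[0,y-.11,.034]])[0])
im=cams.get_image('side')[:,:,::-1]
x0,y0,f=300,130,5
o=np.ascontiguousarray(cv2.resize(im[y0:250,x0:460],None,fx=f,fy=f,interpolation=cv2.INTER_CUBIC))
s=manip.state();R=s['eef_rot'];a=np.arctan2(-R[1,0],-R[0,0]);th=a-np.pi/2
g=s['position']; p=[g[0]+.11*np.cos(a),g[1]+.11*np.sin(a),th]; print(p)
tray(o,p,f,x0,y0); cv2.imwrite('pics/a5.png',o)
E
```

```text
0
t 5.3667 grasp [ 0.4678 -0.1651  0.0364] x-angle -101.48618471590851 w 0.13440673788051044 F [1.596  3.9    6.2576]
tilt y [ 0.0013  0.0005 -1.    ] rel cm [-6.7363  0.2449 -0.0548]
[np.float64(0.4897751801051614), np.float64(-0.057427899649412), np.float64(-0.2007378121013199)]
```

View pics/a5.png

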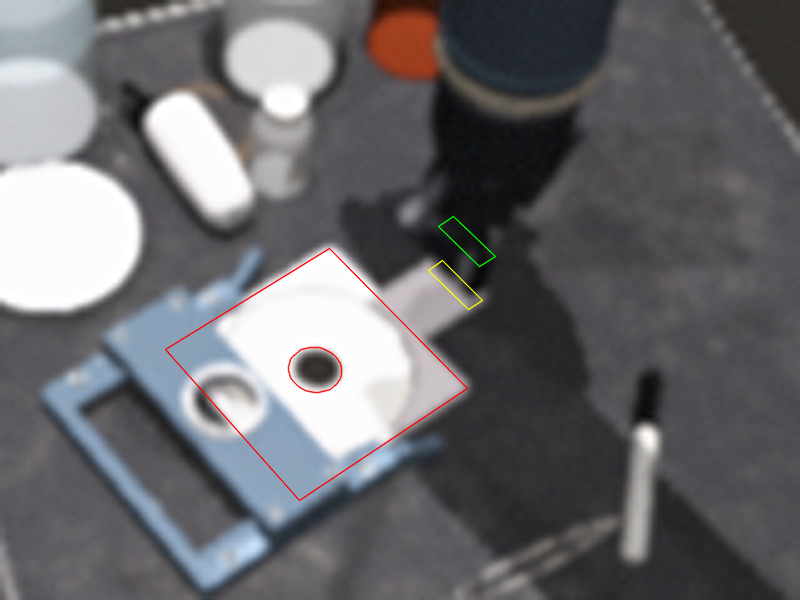

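The tray has entered the rails cleanly. I'll slide on and then creep to the stop.

Call:
carry_out:
  commands:
    - {"travel":[-1.2,-0.04,0],"turn":[0,0,0],"claw":1}
    - {"travel":[-1.2,0,0],"turn":[0,0,0],"claw":1}
    - {"travel":[-1.2,0,0],"turn":[0,0,0],"claw":1}
    - {"travel":[-1.2,0,0],"turn":[0,0,0],"claw":1}
    - {"travel":[-0.8,0,0],"turn":[0,0,0],"claw":1}
    - {"travel":[-0.4,0,0],"turn":[0,0,0],"claw":1}
    - {"travel":[-0.3,0,0],"turn":[0,0,0],"claw":1}
    - {"travel":[0,0,0],"turn":[0,0,0],"claw":1}

```text
t: 6.08
position: [0.4797, -0.1039, 0.0177]
eef_rot: [[-0.2, 0.0, 0.98], [-0.98, 0.0, -0.2], [-0.0, -1.0, 0.0]]
contact_force: [0.4, 1.0, -0.0]
width: 0.131
```

Call:
carry_out:
  commands:
    - {"travel":[-0.2,0,0],"turn":[0,0,0],"claw":1}
    - {"travel":[-0.2,0,0],"turn":[0,0,0],"claw":1}
    - {"travel":[-0.1,0,0],"turn":[0,0,0],"claw":1}
    - {"travel":[0,0,0],"turn":[0,0,0],"claw":1}

```text
t: 6.42
position: [0.4805, -0.0993, 0.0177]
eef_rot: [[-0.2, 0.0, 0.98], [-0.98, -0.0, -0.2], [0.0, -1.0, 0.0]]
contact_force: [-0.0, -0.8, 0.2]
width: 0.136
```

Call:
carry_out:
  commands:
    - {"travel":[-0.1,0,0],"turn":[0,0,0],"claw":1}
    - {"travel":[-0.1,0,0],"turn":[0,0,0],"claw":1}
    - {"travel":[0,0,0],"turn":[0,0,0],"claw":1}

```text
t: 6.67
position: [0.4809, -0.0971, 0.0177]
eef_rot: [[-0.2, 0.0, 0.98], [-0.98, 0.0, -0.2], [-0.0, -1.0, 0.0]]
contact_force: [-0.7, -0.4, 1.2]
width: 0.131
```

Call:
carry_out:
  commands:
    - {"travel":[-0.1,0,0],"turn":[0,0,0],"claw":1}
    - {"travel":[-0.1,0,0],"turn":[0,0,0],"claw":1}
    - {"travel":[0,0,0],"turn":[0,0,0],"claw":1}

```text
t: 6.92
position: [0.4813, -0.0965, 0.0178]
eef_rot: [[-0.201, 0.0, 0.98], [-0.98, -0.002, -0.201], [0.001, -1.0, 0.001]]
contact_force: [-0.1, -6.2, -0.5]
width: 0.135
```

```bash
python3 - <<'E'
from ov import *
S=[.5027,.0088,-.2011]
rel(place(S,[[0,-.11,.034]])[0])
snap('side','pics/a6.png',(295,150,415,250),6)
E
```

```text
t 6.9167 grasp [ 0.4813 -0.0965  0.0365] x-angle -101.590641544538 w 0.13546485641560427 F [-0.1344 -6.2007 -0.468 ]
tilt y [ 0.0004 -0.0015 -1.    ] rel cm [ 0.2523  0.2465 -0.0061]
```

View pics/a6.png

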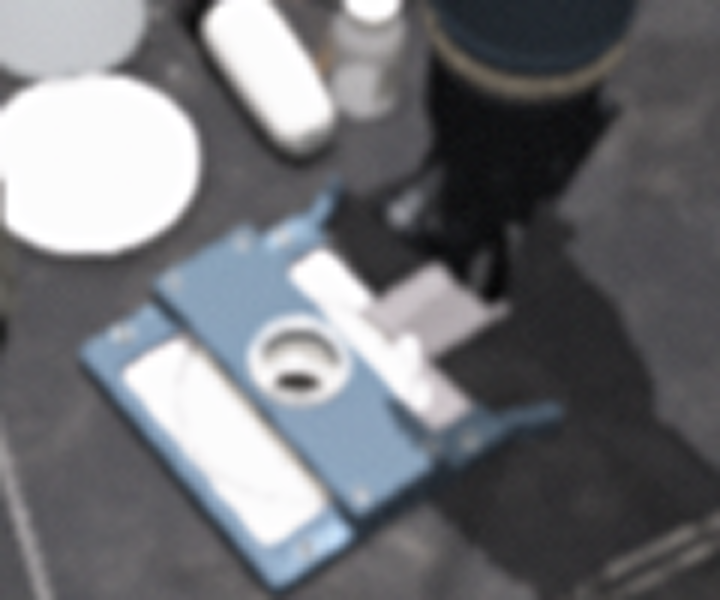

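Call:
carry_out:
  commands:
    - {"travel":[-0.1,0,0],"turn":[0,0,0],"claw":1}
    - {"travel":[-0.1,0,0],"turn":[0,0,0],"claw":1}
    - {"travel":[0,0,0],"turn":[0,0,0],"claw":1}
    - {"travel":[0,0,0],"turn":[0,0,0],"claw":1}

```text
t: 7.3
position: [0.4813, -0.0965, 0.0179]
eef_rot: [[-0.203, 0.0, 0.979], [-0.979, -0.003, -0.203], [0.003, -1.0, 0.001]]
contact_force: [-3.0, -13.5, 2.1]
width: 0.134
```

Force rose to 13.5 N with no further motion, so the tray is home. I'll release and rise.

Call:
carry_out:
  commands:
    - {"travel":[0,0,0],"turn":[0,0,0],"claw":0.7}
    - {"travel":[0,0,0],"turn":[0,0,0],"claw":0.45}
    - {"travel":[0,0,0],"turn":[0,0,0],"claw":0.4}
    - {"travel":[0,0,0],"turn":[0,0,0],"claw":0.4}
    - {"travel":[0,-1.5,0],"turn":[0,0,0],"claw":0.4}
    - {"travel":[0,-3,0],"turn":[0,0,0],"claw":0.3}
    - {"travel":[0,-4,0],"turn":[0,0,0],"claw":0.2}
    - {"travel":[0,-4,0],"turn":[0,0,0],"claw":0}
    - {"travel":[0,-4,0],"turn":[0,0,0],"claw":0}
    - {"travel":[0,0,0],"turn":[0,0,0],"claw":0}

```text
t: 8.13
position: [0.4848, -0.0938, 0.1893]
eef_rot: [[-0.2, 0.01, 0.98], [-0.98, -0.0, -0.2], [-0.002, -1.0, 0.01]]
contact_force: [1.3, -0.0, -0.3]
width: 1.003
```

```bash
python3 - <<'E'
from ov import *
s=manip.state(); print(s['t'],s['position'],s['contact_force'],s['width'],s['joint_pos'])
im=cams.get_image('side')[:,:,::-1]; cv2.imwrite('pics/side1.png',im)
crop(im,295,150,415,250,6,'pics/a7.png')
c=lambda L:[(270+(u+.5)/8-.5,250+(v+.5)/8-.5) for u,v in L]
M0=np.array([[-.048,-.038,.01],[-.048,.038,.01],[.048,.038,.01],[-.0162,0,.1577]])
u=c([(490,362),(288,485),(143,232),(323,165)])
for yaw in (0,.3,-.3,1.2,-1.2):
    p,r=fit2(M0,u,[.435,.23,yaw]); print(p,np.abs(r).max())
    if np.abs(r).max()<3: H=p;print(r)
x0,y0,f=260,240,7
o=np.ascontiguousarray(cv2.resize(im[y0:320,x0:350],None,fx=f,fy=f,interpolation=cv2.INTER_CUBIC))
for z in (0,.01): poly(o,place(H,rect(-.048,.048,-.038,.038,z)),f,x0,y0,(0,255,255))
a=np.array([-np.sin(.35),0,np.cos(.35)]);rim=np.array([.014,0,.075]);e1=np.array([0,1.,0]);e2=np.cross(a,e1)
th=np.linspace(0,2*np.pi,40)
for d,rr,col in((0,.0215,(0,0,255)),(.006,.0215,(0,0,255)),(.043,.0175,(0,255,0)),(.088,.017,(0,255,255))):
    C=rim+d*a+rr*(np.cos(th)[:,None]*e1+np.sin(th)[:,None]*e2); poly(o,place(H,C),f,x0,y0,col)
cv2.imwrite('pics/h1.png',o)
E
```

```text
8.1333 [ 0.4848 -0.0938  0.1893] [ 1.3376 -0.0102 -0.2615] 1.0025537289926723 [-0.1202  0.3661  0.2972  1.9791 -0.1472  0.8066 -1.5123]
[ 0.4315  0.2276 -0.2908] 1.1617392789698897
[[ 1.0975  0.2654]
 [-0.3834  0.7794]
 [-0.6565 -0.1197]
 [ 0.1417 -1.1617]]
[ 0.4315  0.2276 -0.2908] 1.1617389537769327
[[ 1.0975  0.2654]
 [-0.3834  0.7794]
 [-0.6565 -0.1197]
 [ 0.1417 -1.1617]]
[ 0.4315  0.2276 -0.2908] 1.161738754187752
[[ 1.0975  0.2654]
 [-0.3834  0.7794]
 [-0.6565 -0.1197]
 [ 0.1417 -1.1617]]
[ 0.4315  0.2276 -0.2908] 1.1617387939398895
[[ 1.0975  0.2654]
 [-0.3834  0.7794]
 [-0.6565 -0.1197]
 [ 0.1417 -1.1617]]
[ 0.4315  0.2276 -0.2908] 1.161738791377502
[[ 1.0975  0.2654]
 [-0.3834  0.7794]
 [-0.6565 -0.1197]
 [ 0.1417 -1.1617]]
```

View pics/a7.png

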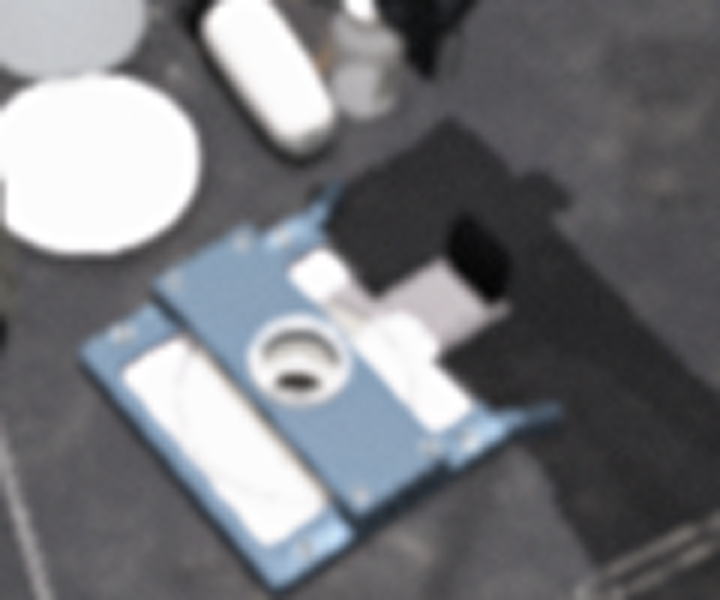

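View pics/h1.png

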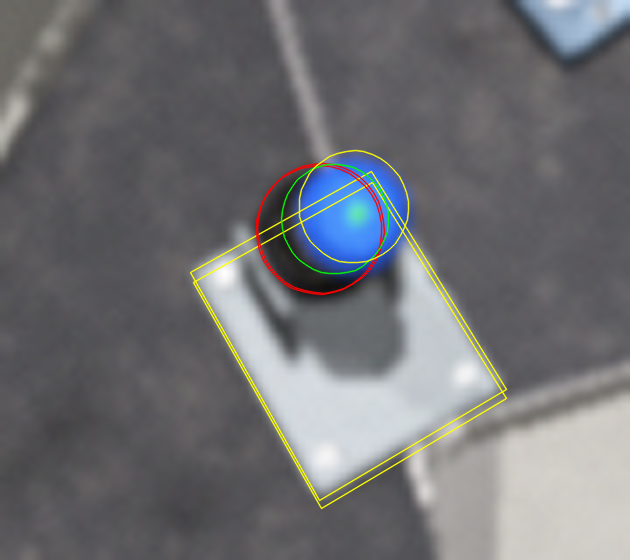

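The tray stayed home and the grip is free, at crop (478,258). The holster is fitted at about (0.43, 0.228), yaw -0.29, and the cap seen at crop (355,213) is about 1 px from the prediction. Next I'll work out rows to a point above the head along its axis.

```bash
cat >> h.py <<'E'
from scipy.spatial.transform import Rotation as Ro
def plan(gt,Rt,n,go=.0187):
    s=manip.state();R=s['eef_rot'];g=s['position']-go*R[:,1]
    rv=Ro.from_matrix(R.T@Rt).as_rotvec()
    step=Ro.from_rotvec(rv/n).as_matrix()
    tc0=s['position'];tc1=np.array(gt)+go*Rt[:,1]
    print('t',s['t'],'grasp',g,'F',s['contact_force'],'w',s['width'],'turn/row',np.round(rv/n,4),'total',np.round(rv,4))
    Rk=R
    for i in range(n):
        print(i,np.round(Rk.T@(tc1-tc0)/n*100,2)); Rk=Rk@step
def tool(axis_up,xdir):
    y=-np.array(axis_up)/np.linalg.norm(axis_up); x=np.array(xdir,float); x-=y*(x@y); x/=np.linalg.norm(x)
    return np.c_[x,y,np.cross(x,y)]
E
cat > par.py <<'E'
from h import *
yaw=-.2908
ax=np.array([-np.sin(.35)*np.cos(yaw),-np.sin(.35)*np.sin(yaw),np.cos(.35)])
HG=np.array([.4293,.229,.1154])
RH=tool(ax,[np.sin(yaw),-np.cos(yaw),0])
E
python3 - <<'E'
from par import *
print(ax); plan(HG+.10*ax,RH,10)
E
```

```text
[-0.3285  0.0983  0.9394]
t 8.1833 grasp [ 0.4837 -0.0932  0.2051] F [-0.5343 -0.161  -1.482 ] w 1.0035746009301523 turn/row [ 0.0343  0.0089 -0.0018] total [ 0.3426  0.0891 -0.0176]
0 [-3.07 -0.06 -1.45]
1 [-3.06 -0.12 -1.48]
2 [-3.05 -0.17 -1.5 ]
3 [-3.03 -0.23 -1.52]
4 [-3.02 -0.29 -1.54]
5 [-3.01 -0.34 -1.55]
6 [-2.99 -0.4  -1.57]
7 [-2.98 -0.46 -1.58]
8 [-2.96 -0.52 -1.59]
9 [-2.95 -0.58 -1.6 ]
```

Call:
carry_out:
  commands:
    - {"travel":[-3.07,-0.06,-1.45],"turn":[0.034,0.009,-0.002],"claw":0}
    - {"travel":[-3.06,-0.12,-1.48],"turn":[0.034,0.009,-0.002],"claw":0}
    - {"travel":[-3.05,-0.17,-1.5],"turn":[0.034,0.009,-0.002],"claw":0}
    - {"travel":[-3.03,-0.23,-1.52],"turn":[0.034,0.009,-0.002],"claw":0}
    - {"travel":[-3.02,-0.29,-1.54],"turn":[0.034,0.009,-0.002],"claw":0}
    - {"travel":[-3.01,-0.34,-1.55],"turn":[0.034,0.009,-0.002],"claw":0}
    - {"travel":[-2.99,-0.4,-1.57],"turn":[0.034,0.009,-0.002],"claw":0}
    - {"travel":[-2.98,-0.46,-1.58],"turn":[0.034,0.009,-0.002],"claw":0}
    - {"travel":[-2.96,-0.52,-1.59],"turn":[0.034,0.009,-0.002],"claw":0}
    - {"travel":[-2.95,-0.58,-1.6],"turn":[0.034,0.009,-0.002],"claw":0}
    - {"travel":[0,0,0],"turn":[0,0,0],"claw":0}
    - {"travel":[0,0,0],"turn":[0,0,0],"claw":0}

```text
t: 9.18
position: [0.4033, 0.2234, 0.1868]
eef_rot: [[-0.278, 0.301, 0.912], [-0.961, -0.096, -0.261], [0.009, -0.949, 0.316]]
contact_force: [-0.0, -0.6, 0.6]
width: 1.0
```

```bash
python3 - <<'E'
from par import *
plan(HG+.10*ax,RH,1); plan(HG,RH,1); print(manip.state()['joint_pos'])
snap('side','pics/b1.png',(240,170,400,320),5)
E
```

```text
t 9.1833 grasp [0.3977 0.2252 0.2045] F [-0.0318 -0.5847  0.6204] w 0.9999508729107794 turn/row [0.0283 0.0119 0.0053] total [0.0283 0.0119 0.0053]
0 [-1.28 -0.63 -0.27]
t 9.1833 grasp [0.3977 0.2252 0.2045] F [-0.0318 -0.5847  0.6204] w 0.9999508729107794 turn/row [0.0283 0.0119 0.0053] total [0.0283 0.0119 0.0053]
0 [-1.33  9.37  0.02]
[-1.2879  0.2918  0.5804  2.2338  0.2454  0.5113 -2.796 ]
```

View pics/b1.png

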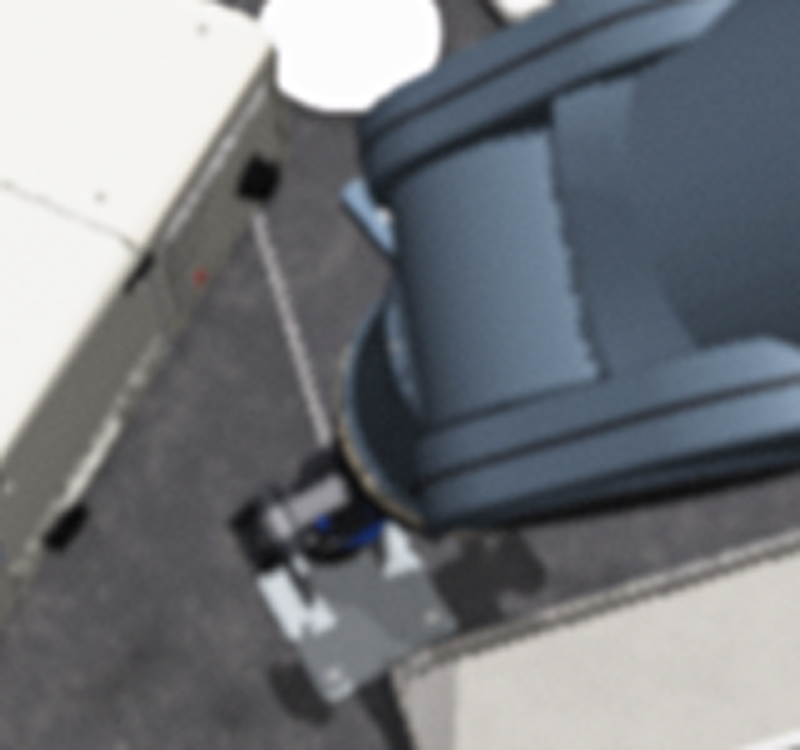

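Joint 7 is nearly at its limit (-2.80), so I'll turn the gripper back a quarter turn about its own axis; the head can be gripped at any angle. In the picture the fingers straddle the blue cap at crop (345,535).

Call:
carry_out:
  commands:
    - {"travel":[0,-0.05,0],"turn":[0.028,-0.11,0],"claw":0}
    - {"travel":[0,0,0],"turn":[0,-0.121,0],"claw":0}
    - {"travel":[0,0,0],"turn":[0,-0.121,0],"claw":0}
    - {"travel":[0,0,0],"turn":[0,-0.121,0],"claw":0}
    - {"travel":[0,0,0],"turn":[0,-0.121,0],"claw":0}
    - {"travel":[0,0,0],"turn":[0,-0.121,0],"claw":0}
    - {"travel":[0,0,0],"turn":[0,-0.121,0],"claw":0}
    - {"travel":[0,0,0],"turn":[0,-0.121,0],"claw":0}
    - {"travel":[0,0,0],"turn":[0,-0.121,0],"claw":0}
    - {"travel":[0,0,0],"turn":[0,-0.121,0],"claw":0}
    - {"travel":[0,0,0],"turn":[0,-0.121,0],"claw":0}
    - {"travel":[0,0,0],"turn":[0,-0.121,0],"claw":0}

```text
t: 10.23
position: [0.4058, 0.218, 0.1881]
eef_rot: [[0.857, 0.326, 0.398], [-0.386, -0.104, 0.917], [0.341, -0.94, 0.036]]
contact_force: [-0.1, 0.3, -0.5]
width: 0.999
```

```bash
cat >> par.py <<'E'
RH=np.c_[RH[:,2],RH[:,1],-RH[:,0]]
E
python3 - <<'E'
from par import *
plan(HG+.10*ax,RH,2); print(manip.state()['joint_pos'])
E
```

```text
t 10.2333 grasp [0.3997 0.22   0.2056] F [-0.126   0.2882 -0.4982] w 0.999328662495519 turn/row [ 0.0032 -0.062  -0.0001] total [ 0.0064 -0.1241 -0.0001]
0 [-0.44 -0.32  0.81]
1 [-0.39 -0.32  0.84]
[-1.028   0.2509  0.2255  2.2429  0.5048  0.5564 -1.6482]
```

Call:
carry_out:
  commands:
    - {"travel":[-0.44,-0.32,0.81],"turn":[0.003,-0.062,0],"claw":0}
    - {"travel":[-0.39,-0.32,0.84],"turn":[0.003,-0.062,0],"claw":0}
    - {"travel":[0,0,0],"turn":[0,0,0],"claw":0}

```text
t: 10.48
position: [0.4028, 0.239, 0.1921]
eef_rot: [[0.899, 0.329, 0.288], [-0.271, -0.097, 0.958], [0.343, -0.939, 0.002]]
contact_force: [0.2, -0.0, 0.6]
width: 1.004
```

```bash
python3 - <<'E'
from par import *
plan(HG,RH,1)
snap('side','pics/b2.png',(240,200,360,310),6)
s=manip.state();R=s['eef_rot'];print((proj('side',[s['position'],s['position']+.0425*R[:,0]-.013*R[:,1],s['position']-.0425*R[:,0]-.013*R[:,1],HG,HG+.045*ax])-[240,200])*6)
E
```

```text
t 10.4833 grasp [0.3966 0.2408 0.2096] F [ 0.1527 -0.0446  0.6298] w 1.0041818969688985 turn/row [-0.0019 -0.0019  0.0001] total [-0.0019 -0.0019  0.0001]
0 [ 0.03 10.04 -0.21]
[[432.9871 411.9782]
 [379.3304 296.9449]
 [498.6866 522.3017]
 [405.0202 429.1395]
 [421.1319 418.9202]]
```

View pics/b2.png

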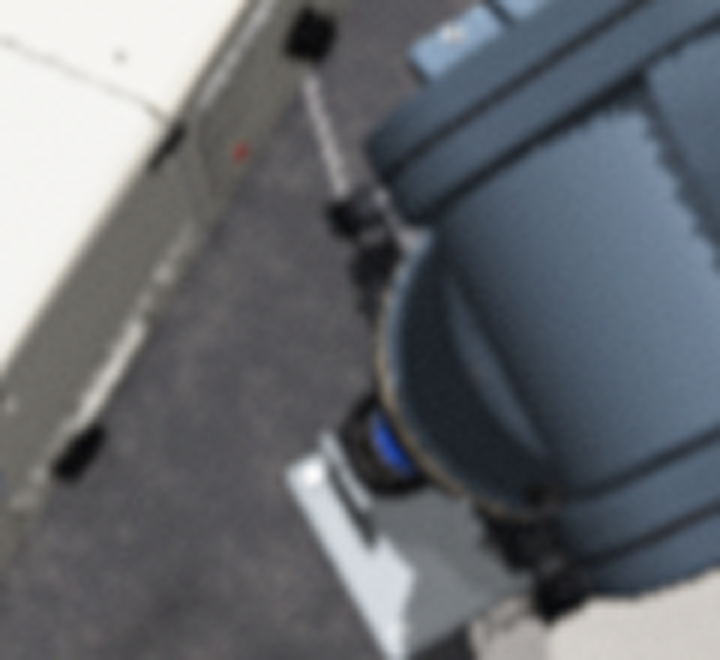

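The fingers at crop (365,250) and (555,590) lie either side of the head, whose cap is at about (420,420), as predicted. I'll descend along the axis and close.

Call:
carry_out:
  commands:
    - {"travel":[0,2,-0.1],"turn":[0,0,0],"claw":0}
    - {"travel":[0,2.5,-0.1],"turn":[0,0,0],"claw":0}
    - {"travel":[0,2.5,0],"turn":[0,0,0],"claw":0}
    - {"travel":[0,2,0],"turn":[0,0,0],"claw":0}
    - {"travel":[0,1,0],"turn":[0,0,0],"claw":0}
    - {"travel":[0,0,0],"turn":[0,0,0],"claw":0}
    - {"travel":[0,0,0],"turn":[0,0,0],"claw":0}

```text
t: 11.12
position: [0.4343, 0.2263, 0.0976]
eef_rot: [[0.899, 0.328, 0.291], [-0.274, -0.099, 0.957], [0.343, -0.939, 0.001]]
contact_force: [-0.3, -0.1, -0.6]
width: 0.998
```

```bash
python3 - <<'E'
from par import *
plan(HG,RH,1)
E
```

```text
t 11.1167 grasp [0.4281 0.2281 0.1152] F [-0.2668 -0.1195 -0.5532] w 0.9983940977220123 turn/row [ 0.0011 -0.0048  0.0001] total [ 0.0011 -0.0048  0.0001]
0 [0.09 0.01 0.12]
```

Call:
carry_out:
  commands:
    - {"travel":[0,0,0.1],"turn":[0,0,0],"claw":0.25}
    - {"travel":[0,0,0],"turn":[0,0,0],"claw":0.4}
    - {"travel":[0,0,0],"turn":[0,0,0],"claw":0.5}
    - {"travel":[0,0,0],"turn":[0,0,0],"claw":0.6}
    - {"travel":[0,0,0],"turn":[0,0,0],"claw":0.7}
    - {"travel":[0,0,0],"turn":[0,0,0],"claw":0.8}
  force: 20

```text
t: 11.62
position: [0.4346, 0.2295, 0.0985]
eef_rot: [[0.899, 0.33, 0.288], [-0.271, -0.096, 0.958], [0.344, -0.939, 0.003]]
contact_force: [-3.2, 0.7, 8.0]
width: 0.39
```

```bash
python3 - <<'E'
from par import *
plan(HG,RH,1); s=manip.state(); print(s['eef_rot'].T@s['contact_force'],s['ft_torque'])
E
```

```text
t 11.6167 grasp [0.4284 0.2313 0.1161] F [-3.218   0.7094  7.9773] w 0.3902234716733588 turn/row [-0.003  -0.002   0.0009] total [-0.003  -0.002   0.0009]
0 [ 0.11  0.12 -0.2 ]
[-0.3434 -8.6216 -0.2183] [-0.0513  0.3716 -0.0266]
```

Gripped at 33 mm width with hardly any side force. I'll firm up the grip and draw it out along the axis.

Call:
carry_out:
  commands:
    - {"travel":[0,0,0],"turn":[0,0,0],"claw":0.8}
    - {"travel":[0,0,0],"turn":[0,0,0],"claw":0.8}
    - {"travel":[0,-0.7,0],"turn":[0,0,0],"claw":0.8}
    - {"travel":[0,-1,0],"turn":[0,0,0],"claw":0.8}
    - {"travel":[0,-1.5,0],"turn":[0,0,0],"claw":0.8}
    - {"travel":[0,-1.5,0],"turn":[0,0,0],"claw":0.8}
    - {"travel":[0,-1.5,0],"turn":[0,0,0],"claw":0.8}
    - {"travel":[0,-1.5,0],"turn":[0,0,0],"claw":0.8}
    - {"travel":[0,-1.5,0],"turn":[0,0,0],"claw":0.8}
    - {"travel":[0,0,0],"turn":[0,0,0],"claw":0.8}
  force: 60

```text
t: 12.45
position: [0.4039, 0.239, 0.1866]
eef_rot: [[0.899, 0.331, 0.287], [-0.271, -0.094, 0.958], [0.344, -0.939, 0.006]]
contact_force: [0.5, 1.2, -1.9]
width: 0.388
```

```bash
python3 - <<'E'
from par import *
plan(HG+.09*ax,RH,1); s=manip.state();print(s['joint_pos'],s['ft_torque'])
snap('side','pics/b3.png',(240,200,360,310),6)
g=s['position']-.0187*s['eef_rot'][:,1]
print((proj('side',[g,g+.098*s['eef_rot'][:,1]])-[240,200])*6)
# upright goal above port, keeping closest rotation
P=np.array([.5033,.0113,0]); 
x=s['eef_rot'][:,0].copy();x[2]=0
Ru=tool([0,0,1],x)
plan(P+[0,0,.041+.03+.098],Ru,8)
E
```

```text
t 12.45 grasp [0.3977 0.2407 0.2042] F [ 0.4578  1.1542 -1.9045] w 0.3884991236458994 turn/row [-0.0051 -0.0022  0.001 ] total [-0.0051 -0.0022  0.001 ]
0 [ 0.12  0.49 -0.23]
[-1.0274  0.2639  0.1815  2.225   0.5199  0.5654 -1.5771] [0.2275 0.4992 0.0186]
[[437.346  412.4027]
 [399.2534 435.737 ]]
t 12.5 grasp [0.3979 0.2405 0.2031] F [-1.1378  0.0656 -1.8333] w 0.3823831886057373 turn/row [-0.0007  0.0001  0.0439] total [-0.0053  0.0011  0.351 ]
0 [ 1.73  1.09 -2.37]
1 [ 1.78  1.02 -2.37]
2 [ 1.82  0.94 -2.37]
3 [ 1.86  0.86 -2.37]
4 [ 1.9   0.78 -2.37]
5 [ 1.93  0.7  -2.36]
6 [ 1.96  0.61 -2.36]
7 [ 1.99  0.53 -2.36]
```

View pics/b3.png

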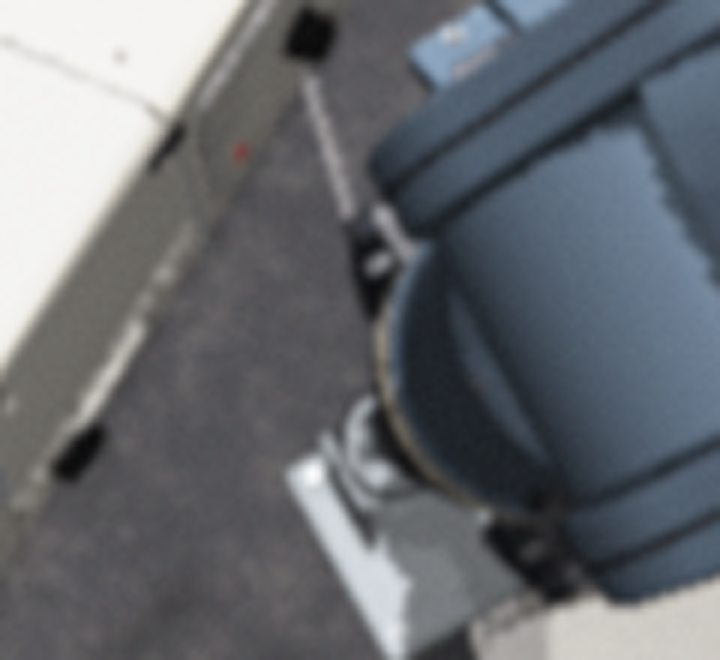

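The head is out of the tube, with its barrel showing at crop (380,430) and about 1.9 N on the wrist. Next I'll stand it upright above the port.

```bash
cat >> par.py <<'E'
P=np.array([.5033,.0113,0])
def up():
    s=manip.state(); x=s['eef_rot'][:,0].copy();x[2]=0
    return tool([0,0,1],x)
E
python3 - <<'E'
from par import *
plan(P+[0,0,.041+.05+.098],up(),8)
E
```

```text
t 12.5 grasp [0.3979 0.2405 0.2031] F [-1.1378  0.0656 -1.8333] w 0.3823831886057373 turn/row [-0.0007  0.0001  0.0439] total [-0.0052  0.0009  0.351 ]
0 [ 1.82  0.86 -2.37]
1 [ 1.86  0.78 -2.37]
2 [ 1.89  0.7  -2.37]
3 [ 1.92  0.61 -2.37]
4 [ 1.94  0.53 -2.37]
5 [ 1.97  0.45 -2.36]
6 [ 1.98  0.36 -2.36]
7 [ 2.    0.28 -2.36]
```

Call:
carry_out:
  commands:
    - {"travel":[1.82,0.86,-2.37],"turn":[-0.001,0,0.044],"claw":0.8}
    - {"travel":[1.86,0.78,-2.37],"turn":[-0.001,0,0.044],"claw":0.8}
    - {"travel":[1.89,0.7,-2.37],"turn":[-0.001,0,0.044],"claw":0.8}
    - {"travel":[1.92,0.61,-2.37],"turn":[-0.001,0,0.044],"claw":0.8}
    - {"travel":[1.94,0.53,-2.37],"turn":[-0.001,0,0.044],"claw":0.8}
    - {"travel":[1.97,0.45,-2.36],"turn":[-0.001,0,0.044],"claw":0.8}
    - {"travel":[1.98,0.36,-2.36],"turn":[0,0,0.044],"claw":0.8}
    - {"travel":[2.0,0.28,-2.36],"turn":[0,0,0.044],"claw":0.8}
    - {"travel":[0,0,0],"turn":[0,0,0],"claw":0.8}
    - {"travel":[0,0,0],"turn":[0,0,0],"claw":0.8}
    - {"travel":[0,0,0],"turn":[0,0,0],"claw":0.8}

```text
t: 13.42
position: [0.5021, 0.0116, 0.1689]
eef_rot: [[0.957, -0.002, 0.29], [-0.29, -0.004, 0.957], [-0.001, -1.0, -0.005]]
contact_force: [-0.4, 0.5, -2.3]
width: 0.385
```

```bash
python3 - <<'E'
from ov import *
from par import *
plan(P+[0,0,.041+.05+.098],up(),1); s=manip.state();print(s['joint_pos'])
im=cams.get_image('side')[:,:,::-1]; cv2.imwrite('pics/side2.png',im)
x0,y0,f=300,150,8
o=np.ascontiguousarray(cv2.resize(im[y0:250,x0:400],None,fx=f,fy=f,interpolation=cv2.INTER_CUBIC))[:600]
cv2.imwrite('pics/p0raw.png',o)
R=s['eef_rot'];g=s['position']-.0187*R[:,1]
for d in(.098,.078,.043,.037):
    r={.098:.0115,.078:.015,.043:.0215,.037:.0215}[d]
    th=np.linspace(0,2*np.pi,40); poly(o,g+d*R[:,1]+r*(np.cos(th)[:,None]*R[:,0]+np.sin(th)[:,None]*R[:,2]),f,x0,y0,(0,255,0))
stand(o,[P[0],P[1],-.2011],f,x0,y0)
cv2.imwrite('pics/p0.png',o)
E
```

```text
t 13.4167 grasp [0.5022 0.0116 0.1876] F [-0.3911  0.4552 -2.2716] w 0.38490135953901006 turn/row [ 0.0045  0.     -0.0012] total [ 0.0045  0.     -0.0012]
0 [ 0.12 -0.14  0.01]
[-0.1203  0.3955  0.0017  1.9678  0.0043  0.7811 -0.4158]
```

View pics/p0raw.png

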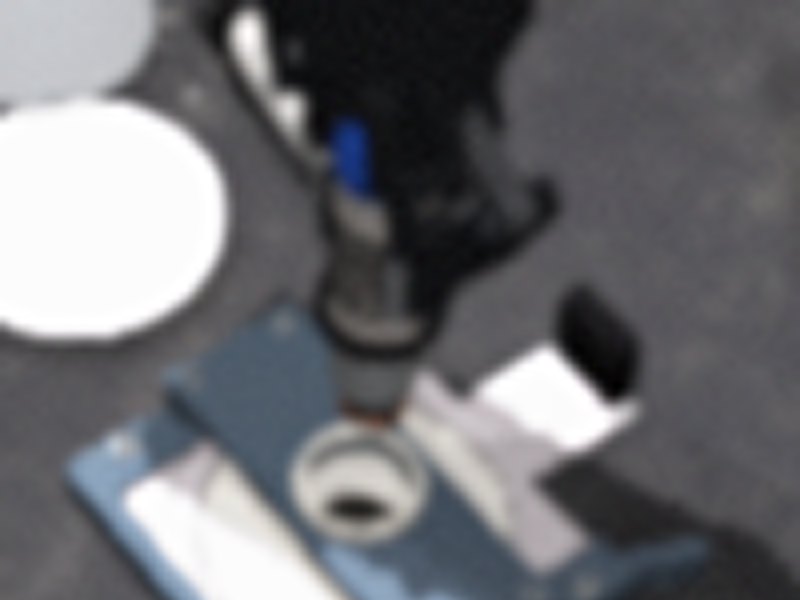

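View pics/p0.png

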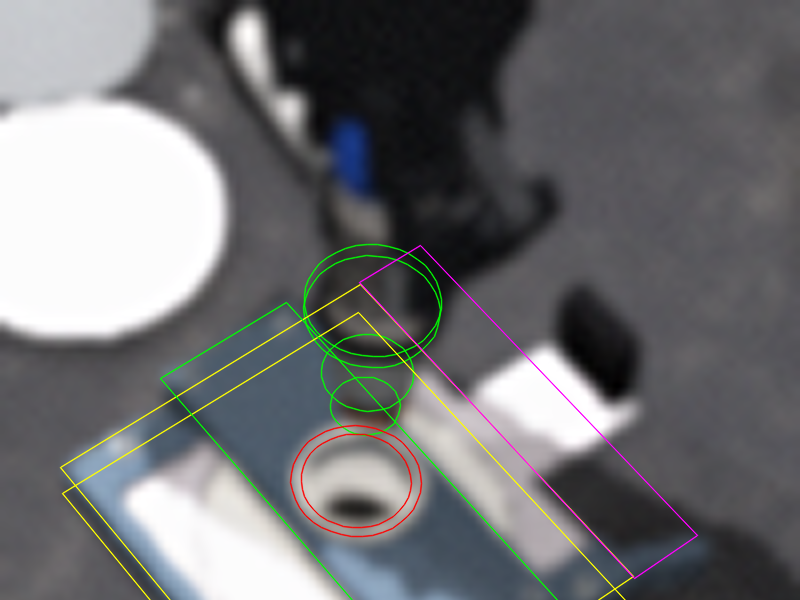

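```bash
python3 - <<'E'
from par import *
s=manip.state();R=s['eef_rot'];g=s['position']-.0187*R[:,1];t=g+.098*R[:,1]
b=proj('side',t)
for n,d in(('tx',R[:,0]),('tz',R[:,2]),('up',-R[:,1])): print(n,(proj('side',t+.001*d)-b)*8)
b=proj('side',P+[0,0,.041])
for n,d in(('x',[1,0,0]),('y',[0,1,0]),('z',[0,0,1])): print(n,(proj('side',P+[0,0,.041]+.001*np.array(d))-b)*8)
E
```

```text
tx [[-1.6295 -2.1693]]
tz [[-2.5475  1.3114]]
up [[ 0.1176 -1.645 ]]
x [[-2.1962 -1.6605]]
y [[-1.8912  1.8275]]
z [[ 0.118  -1.5199]]
```

The view is good: the head is upright above the ring, ring centre at crop (360,482), nose at (374,425), and the stain shows inside the bore at (358,508). The image puts the head about 1 mm off to the right and 4–5 mm higher in the grip than modelled. I'll correct slightly and come down to just above the rim.

Call:
carry_out:
  commands:
    - {"travel":[0.12,1.0,0.1],"turn":[0.004,0,-0.001],"claw":0.8}
    - {"travel":[0,1.5,0],"turn":[0,0,0],"claw":0.8}
    - {"travel":[0,1.5,0],"turn":[0,0,0],"claw":0.8}
    - {"travel":[0,0.5,0],"turn":[0,0,0],"claw":0.8}
    - {"travel":[0,0,0],"turn":[0,0,0],"claw":0.8}
    - {"travel":[0,0,0],"turn":[0,0,0],"claw":0.8}

```text
t: 13.97
position: [0.504, 0.0132, 0.1252]
eef_rot: [[0.958, 0.001, 0.287], [-0.287, -0.0, 0.958], [0.001, -1.0, 0.0]]
contact_force: [-0.0, -0.3, -1.2]
width: 0.384
```

```bash
cat > look.py <<'E'
import sys
from ov import *
from par import *
def look(n,ov=True):
    plan(P+[0,0,.1],up(),1); s=manip.state();print(s['joint_pos'],s['ft_torque'])
    im=cams.get_image('side')[:,:,::-1]
    x0,y0,f=315,165,11
    o=np.ascontiguousarray(cv2.resize(im[y0:218,x0:380],None,fx=f,fy=f,interpolation=cv2.INTER_CUBIC))
    cv2.imwrite(f'pics/{n}raw.png',o)
    R=s['eef_rot'];g=s['position']-.0187*R[:,1]
    for d in(.098,.078,.043,.037):
        r={.098:.0115,.078:.015,.043:.0215,.037:.0215}[d]
        th=np.linspace(0,2*np.pi,40); poly(o,g+(d-.004)*R[:,1]+r*(np.cos(th)[:,None]*R[:,0]+np.sin(th)[:,None]*R[:,2]),f,x0,y0,(0,255,0))
    for r in(.019,.0225):poly(o,place([P[0],P[1],0],circ(r,.041)),f,x0,y0,(0,0,255))
    cv2.imwrite(f'pics/{n}.png',o)
look(sys.argv[1])
E
python3 look.py q1
```

```text
t 13.9667 grasp [0.504  0.0132 0.1439] F [-0.0372 -0.3229 -1.1804] w 0.3843436416688899 turn/row [-0.0002  0.      0.001 ] total [-0.0002  0.      0.001 ]
0 [-0.02  4.39 -0.2 ]
[-0.1175  0.4574 -0.0028  2.0166  0.0024  0.6666 -0.4132] [ 0.0209 -0.017   0.0285]
```

View pics/q1raw.png

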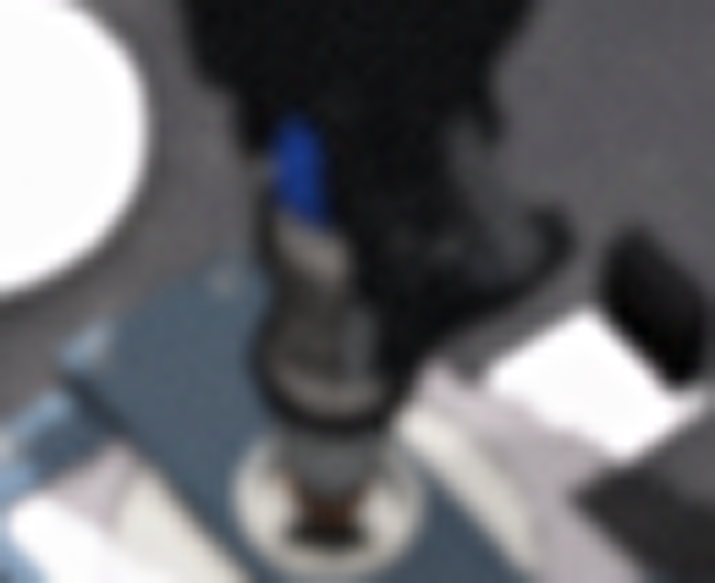

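View pics/q1.png

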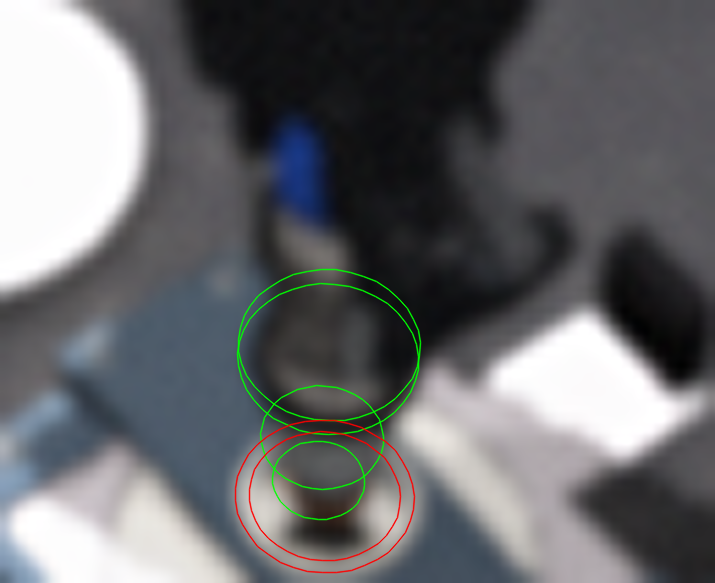

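Nose (326,500) and ring centre (329,497) line up to about 1 mm, and the barrel is upright. I'll go into the ring, watching the side forces.

Call:
carry_out:
  commands:
    - {"travel":[0,0.7,0],"turn":[0,0,0],"claw":0.8}
    - {"travel":[0,0.7,0],"turn":[0,0,0],"claw":0.8}
    - {"travel":[0,0.7,0],"turn":[0,0,0],"claw":0.8}
    - {"travel":[0,0.7,0],"turn":[0,0,0],"claw":0.8}
    - {"travel":[0,0,0],"turn":[0,0,0],"claw":0.8}
    - {"travel":[0,0,0],"turn":[0,0,0],"claw":0.8}
    - {"travel":[0,0,0],"turn":[0,0,0],"claw":0.8}

```text
t: 14.6
position: [0.5043, 0.0122, 0.0968]
eef_rot: [[0.957, 0.001, 0.289], [-0.289, -0.0, 0.957], [0.001, -1.0, 0.0]]
contact_force: [-0.2, -0.0, -0.7]
width: 0.382
```

```bash
python3 look.py q2
```

```text
t 14.6 grasp [0.5043 0.0122 0.1155] F [-0.1895 -0.0068 -0.7097] w 0.3821751729867311 turn/row [-0.0002  0.      0.0011] total [-0.0002  0.      0.0011]
0 [-0.07  1.55 -0.12]
[-0.1148  0.5011 -0.0038  2.0441  0.0038  0.5953 -0.4145] [ 0.0032 -0.0203 -0.0501]
```

View pics/q2raw.png

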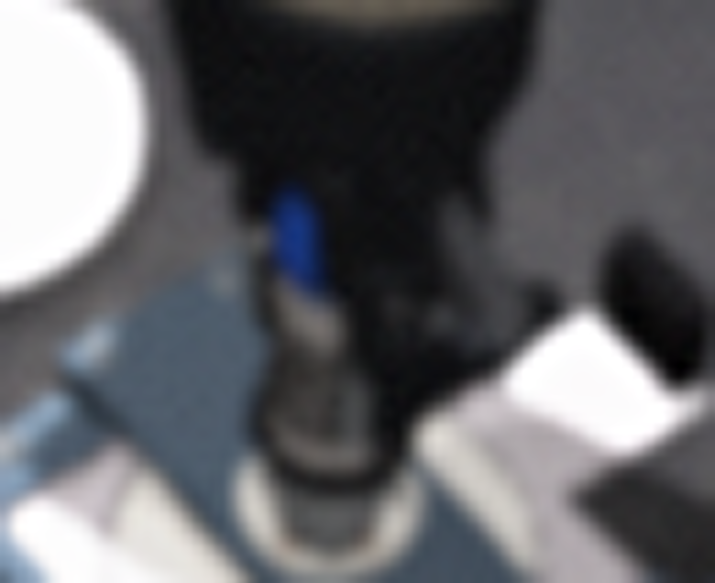

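View pics/q2.png

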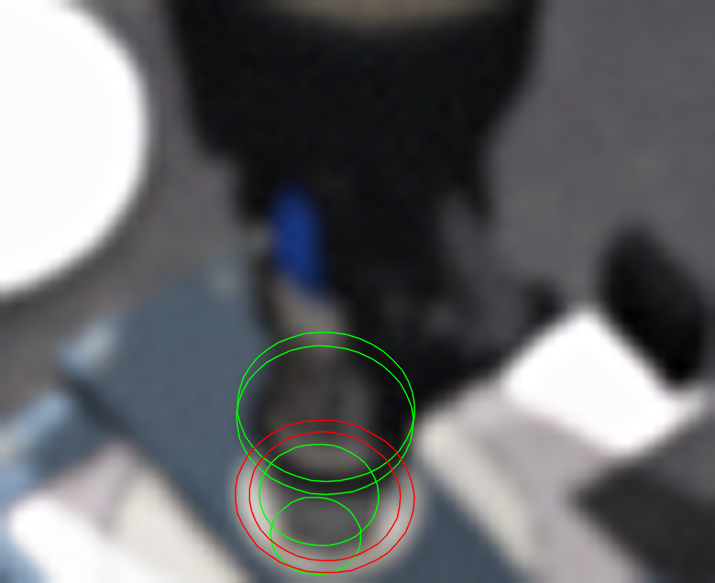

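The barrel is centred in the bore (barrel 278–380, bore 258–402). I'll take an averaged force baseline and then approach contact.

```bash
cat > avg.py <<'E'
from par import *
F=[];Z=[]
for i in range(16):
    cams.get_image('side'); s=manip.state(); F.append(s['contact_force']); Z.append(s['position'])
F=np.array(F);Z=np.array(Z);print('t',s['t'],'F',F.mean(0),'sd',F.std(0),'pos',Z.mean(0),Z.std(0),'T',s['ft_torque'])
E
python3 avg.py
```

```text
t 15.45 F [ 0.0539  0.0989 -1.8321] sd [0.6102 0.5047 0.5317] pos [0.5044 0.0123 0.097 ] [0.0001 0.     0.0001] T [ 0.0302 -0.0413  0.0171]
```

Call:
carry_out:
  commands:
    - {"travel":[0,0.3,0],"turn":[0,0,0],"claw":0.8}
    - {"travel":[0,0.3,0],"turn":[0,0,0],"claw":0.8}
    - {"travel":[0,0.2,0],"turn":[0,0,0],"claw":0.8}
    - {"travel":[0,0,0],"turn":[0,0,0],"claw":0.8}

```text
t: 15.78
position: [0.504, 0.0123, 0.0883]
eef_rot: [[0.957, 0.0, 0.289], [-0.289, -0.0, 0.957], [0.0, -1.0, -0.0]]
contact_force: [-0.4, 0.1, -2.6]
width: 0.385
```

```bash
python3 avg.py
```

```text
t 16.5833 F [ 0.0532 -0.0217 -1.7704] sd [0.4422 0.5949 0.5263] pos [0.5043 0.0123 0.0889] [0.0001 0.     0.0001] T [-0.0351 -0.0599 -0.0182]
```

Call:
carry_out:
  commands:
    - {"travel":[0,0.2,0],"turn":[0,0,0],"claw":0.8}
    - {"travel":[0,0.1,0],"turn":[0,0,0],"claw":0.8}
    - {"travel":[0,0,0],"turn":[0,0,0],"claw":0.8}

```text
t: 16.83
position: [0.5045, 0.0123, 0.0858]
eef_rot: [[0.957, 0.002, 0.289], [-0.289, -0.0, 0.957], [0.002, -1.0, 0.0]]
contact_force: [0.7, -0.1, 0.5]
width: 0.384
```

```bash
python3 avg.py
```

```text
t 17.6333 F [ 0.7877 -0.1244  0.328 ] sd [0.5768 0.425  0.5091] pos [0.5045 0.0123 0.086 ] [0. 0. 0.] T [-0.0573 -0.3468 -0.0177]
```

Call:
carry_out:
  commands:
    - {"travel":[0,0.1,0],"turn":[0,0,0],"claw":0.8}
    - {"travel":[0,0.1,0],"turn":[0,0,0],"claw":0.8}
    - {"travel":[0,0,0],"turn":[0,0,0],"claw":0.8}

```text
t: 17.88
position: [0.5044, 0.0123, 0.0838]
eef_rot: [[0.957, 0.002, 0.289], [-0.289, -0.0, 0.957], [0.001, -1.0, 0.0]]
contact_force: [1.8, -1.1, 1.5]
width: 0.385
```

```bash
python3 avg.py
```

```text
t 18.6833 F [ 1.3783 -0.3079  0.966 ] sd [0.4221 0.3678 0.5052] pos [0.5044 0.0123 0.0839] [0.0001 0.     0.    ] T [-0.0815 -0.4609  0.0029]
```

```bash
python3 look.py q3
```

```text
t 18.6833 grasp [0.5043 0.0123 0.1026] F [ 1.0663 -0.2664  0.9711] w 0.38083071460583656 turn/row [-0.0003  0.      0.0013] total [-0.0003  0.      0.0013]
0 [-0.07  0.26 -0.12]
[-0.1146  0.5217 -0.0044  2.056   0.0046  0.5625 -0.4153] [-0.0815 -0.4609  0.0029]
```

View pics/q3raw.png

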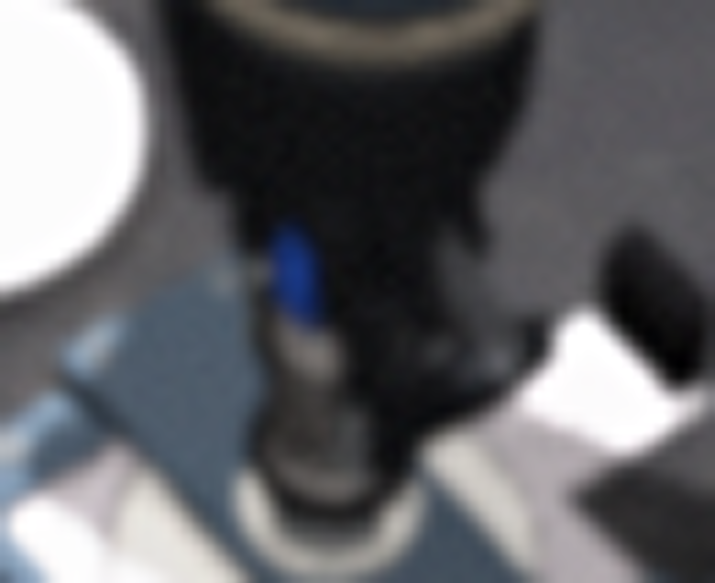

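The head stands upright and centred in the ring, and the spring force is about 2.8 N by average. A little more depth is needed; I'll ease 0.5 mm towards +x to relieve the small side force.

Call:
carry_out:
  commands:
    - {"travel":[0.05,0.08,0],"turn":[0,0,0],"claw":0.8}
    - {"travel":[0,0.07,0],"turn":[0,0,0],"claw":0.8}
    - {"travel":[0,0,0],"turn":[0,0,0],"claw":0.8}

```text
t: 18.98
position: [0.5044, 0.0122, 0.0822]
eef_rot: [[0.957, 0.001, 0.289], [-0.289, -0.0, 0.957], [0.001, -1.0, 0.0]]
contact_force: [0.2, 0.3, 2.4]
width: 0.382
```

```bash
python3 avg.py
```

```text
t 19.7833 F [-0.952   0.6852  1.6114] sd [0.7481 0.5335 0.6847] pos [0.5045 0.0122 0.0823] [0. 0. 0.] T [0.2877 0.5799 0.0159]
```

The spring force is 3.41 N, which is about 6.0 mm in. I'll do one more check on steadiness and on the tray, then hand in.

```bash
python3 avg.py; python3 look.py q4; python3 - <<'E'
from h import *
im=cams.get_image('side')[:,:,::-1]; cv2.imwrite('pics/end.png',im)
E
```

```text
t 20.5833 F [-1.688  0.618  1.83 ] sd [0.5051 0.4126 0.36  ] pos [0.5047 0.0121 0.0824] [0.0001 0.     0.    ] T [0.1954 0.5111 0.0029]
t 20.5833 grasp [0.5048 0.0121 0.1011] F [-1.9923  0.6906  1.9852] w 0.38010077350119653 turn/row [-0.0003  0.      0.0013] total [-0.0003  0.      0.0013]
0 [-0.12  0.11 -0.12]
[-0.1141  0.5247 -0.0044  2.0561  0.0047  0.5595 -0.4151] [0.1954 0.5111 0.0029]
```

View pics/end.png

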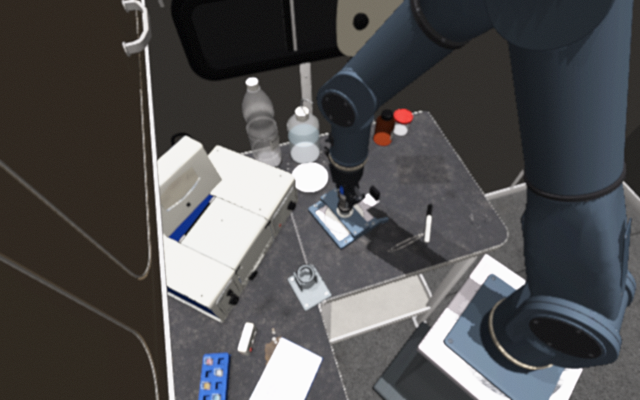

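View pics/q4raw.png

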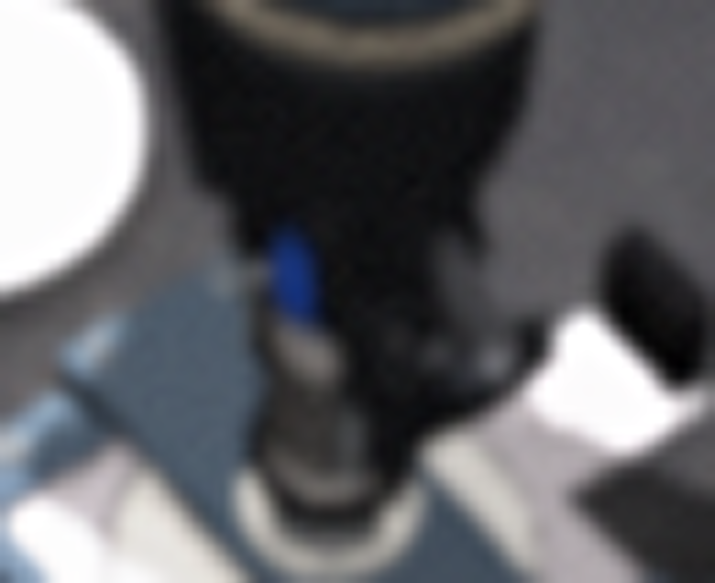

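Steady at about 3.6 N (6.5 mm). The tray grip has not moved, and the holster is empty. I'll take out half of the side force and let it settle.

Call:
carry_out:
  commands:
    - {"travel":[-0.03,-0.02,-0.02],"turn":[0,0,0],"claw":0.8}
    - {"travel":[0,0,0],"turn":[0,0,0],"claw":0.8}
    - {"travel":[0,0,0],"turn":[0,0,0],"claw":0.8}

```text
t: 20.93
position: [0.5047, 0.0121, 0.0827]
eef_rot: [[0.957, 0.002, 0.289], [-0.289, -0.0, 0.957], [0.002, -1.0, 0.0]]
contact_force: [-0.4, 1.0, 1.9]
width: 0.387
```

```bash
python3 avg.py; python3 avg.py
```

```text
t 21.7333 F [-0.2231  0.6641  1.5379] sd [0.5832 0.4259 0.3117] pos [0.5047 0.0121 0.0827] [0. 0. 0.] T [ 0.1017 -0.1822 -0.0145]
t 22.5333 F [0.8466 0.4648 1.4329] sd [0.5381 0.4206 0.4818] pos [0.5046 0.012  0.0827] [0. 0. 0.] T [ 0.1255 -0.4036 -0.011 ]
```

Side forces are now below 1 N. The spring force is 3.2–3.3 N, about 5.7 mm, so halfway in and steady. I'll hand it in.

```bash
python3 -c "
from cell import manip
print(manip.close_job())"
```

```text
the job is handed in; nothing more can be done
None
```

The job is handed in at about 22.5 s, with the measuring head upright on the stain and its sprung nose about halfway in. No verdict was reported.

- **Tray:** I slid it in along the rails to the stop. The push force rose to 13.5 N with no further movement, then I let go. Pictures afterwards show it still home with the filter in it.
- **Head:** I drew it out of the holster along its own axis, stood it upright and lowered it through the ring. In the pictures it was centred in the bore to about 1 mm.
- **Final state:** the averaged force on the nose is 3.2–3.3 N, about 5.7 mm of the 12 mm travel. Side forces were under about 1 N and the tool was steady to about 0.1 mm.

**Checks that failed or disagreed:**
- The top camera was blank grey throughout, so everything rests on the side camera, the arm's position and the forces.
- The stop was about 2.5 mm further in than the image estimate; I used the contact position.
- Before contact, the image put the head about 4 mm higher in the grip than modelled. Contact came slightly earlier than the model instead, so I set the depth by force.
- The tray was drawn back about 3 mm when it was first gripped, before it was slid in.
- The stain itself is hidden under the head in the last pictures. It was last seen in the bore before the nose went in.
- I saw nothing else moved in the last full picture, though the arm hides part of the worktop.

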